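# Pack a mount set into a folding case

## Robot

A 7-joint arm with a two-finger parallel gripper is mounted at the origin on the work surface. World frame = base frame: x ahead of the robot, y to its left, z up, the work surface at z = 0. Lengths are in m, angles in rad, forces in N, time in s.
With the tool pointing down it reaches from about 0.35 to 0.9 m from the base axis. Payload 8.1 kg.
Tool frame: the origin (TCP) lies at the very end of the fingers, on their centre line; the grasp point (between the pads) lies 19 mm behind it (arm.grip_depth is the distance from the TCP to the grasp point, in m); x points along the fingers, z is the direction in which the jaws open and shut, and the axes are right-handed (so a half turn about x gives the same grasp; the last joint's range is limited). The gripper opens to 92 mm and grips with 3 to 60 N. Pads are 19 mm wide; open, the fingers measure 130 mm over their backs; the gripper's body (75 mm by 190 mm) begins 47 mm behind the grasp point.
Start: joints at [1.095, 0.434, 0.025, 1.573, -0.012, 1.134, -0.075], TCP at [0.228, -0.582, 0.227] pointing down, gripper open.
Joint ranges: [-2.62, 2.62], [-0.44, 2.09], [-1.27, 1.32], [0.08, 2.57], [-1.32, 4.46], [0.12, 2], [-2.74, 2.74]. Speed limits (rad/s): [2.22, 2.22, 3.01, 3.01, 3.14, 3.14, 3.14].

## Interface

Orientations are given as a rotation vector (axis times angle).
In Python, from cell import status, cams, arm gives the robot as it stands. The module is installed in compiled form; this text tells all that it offers.
- The arm moves only by the tool step_arm, never from a script. Its argument "rows" is a list of rows, each a list of 7 numbers: the gripper command: -1 is fully open, 1 is shut, values between are in proportion, then the shift along the tool's x, y, z as a fraction of full scale, then the turn, a rotation vector about the tool's x, y, z as a fraction of full scale. In form: [[grip, x, y, z, rx, ry, rz], ...]. A call has 1 to 12 rows; each row is the pose to reach, as a shift and turn from the pose commanded when the call began, along the tool's axes at that moment; what a row does not reach only later rows make up. Full scale, the value 1, is 80 cm for a shift and 60 degrees for a turn. A row lasts 1/12 s, in which the tool goes at most 41.7 mm and 7.16 degrees, less where a joint would pass 70% of its speed; a pose out of reach is approached as far as the arm can. A call with a number of a shift or a turn outside -1 to 1 is refused whole. A call with a gripper value outside its range is refused whole. The fingers move at their own pace and stop on an object; "newtons" is the grip in N (left out, the last holds). Time passes only in rows, so rows that repeat a pose let the fingers close. It gives the time, the measured TCP pose, the force and the opening at its end, in the units of the state.
- status.observe(): the state, without advancing time (a new reading comes with each control period).
- cams.get_image(name): name is "scene" or "top" or "wrist"; returns a dict with "pixels" (480x640x3 uint8, red, green, blue), "range_z" (480x640 float32, m along the optical axis (not along the pixel's ray), 0 where there is no reading), "camera_matrix" (3x3 intrinsics, pixels), "eye" and "attitude" of the camera in the world; the wrist camera has in their place "tool_from_camera" (4x4, takes a point from camera to tool coordinates, whose origin is the TCP and whose axes are the tool frame's). Camera axes: x right, y down, z forward; pixel columns grow to the right and rows downward; lengths in m; the calibration is good to about 2 mm. A picture is of the moment at which its call begins: read the wrist's pose just before it.
- arm.sign_off(): hands the job in, once; it reports no verdict.
The state is a dict: "clock": time; "joints": joint angles; "dq": joint speeds; "joint_efforts": joint torques, N m; "position": TCP position; "ee_rot": TCP orientation; "force": force on the tool from outside, world axes, zero at the start; "ft_torque": the same for the moment, N m; "width": opening from 0.0 (shut) to 1.0 (fully open).
Only numpy, scipy, OpenCV 4.12 (cv2) and the standard library are available. Lean on these libraries where they do the work, as an engineer would, in place of code of your own. Each camera call takes 0.05 s, during which the arm holds its last target.

## Task

Pack the mount set into the grey folding case: set the square aluminium body down in the pocket between the steel corner posts, then stack every steel spacer plate that is on the bench squarely on it, and then lay the round dark disc flat and centred on top. Once the whole stack is in, fold the three leaning case walls fully upright, so that the case is an open-topped box round the stack. Leave the other things on the bench where they are.

Things in the scene. Friction and masses are not known exactly. Their poses are not given: they have to be found in the camera images.
- pocket (a point): centre of the pocket floor in the case, 12 mm above the bench; z up, x towards the case's far wall, y towards its left wall. The pocket is 60 x 60 mm between four steel L-shaped corner posts that stand 60 mm above its floor (6 mm walls, flared over the top 6 mm); the middle 36 mm of each side is open for fingers
- case: grey folding case, fixed to the bench, turned by up to 0.2 rad; origin under the pocket centre, axes as the pocket's. Base plate 12 mm thick, from 72 mm behind to 72 mm ahead of the pocket along x, 66 mm either way along y. At -x it has a fixed upright wall (inner face 66 mm from the pocket centre, top 102 mm above the bench); the three other walls are hinged and lean outward
- panel_left (a joint): left wall: plastic panel 124 mm wide, 90 tall, 6 thick, hinged at its foot; hinge line 12 mm above the bench, 66 mm from the pocket centre along the case's +y. 0 = flat outward, 1.571 = upright, stop 1.58; starts at 0.40 to 0.75. Its outer face runs from the hinge line to the free edge; thickness is on the inner side. Friction hinge (0.09 N m) stays put; shut fingers can push it up from outside
- panel_right (a joint): right wall: plastic panel 124 mm wide, 90 tall, 6 thick, hinged at its foot; hinge line 12 mm above the bench, 66 mm from the pocket centre along the case's -y. 0 = flat outward, 1.571 = upright, stop 1.58; starts at 0.40 to 0.75. Its outer face runs from the hinge line to the free edge; thickness is on the inner side. Friction hinge (0.09 N m) stays put; shut fingers can push it up from outside
- panel_far (a joint): far wall: plastic panel 124 mm wide, 90 tall, 6 thick, hinged at its foot; hinge line 12 mm above the bench, 72 mm from the pocket centre along the case's +x. 0 = flat outward, 1.571 = upright, stop 1.58; starts at 0.40 to 0.75. Its outer face runs from the hinge line to the free edge; thickness is on the inner side. Friction hinge (0.09 N m) stays put; shut fingers can push it up from outside
- mbody_c (a point): the mount body, a square aluminium block 54 x 54 mm and 26 mm tall with a dark round recess drawn on top, 0.22 kg, the thickest of the square parts; point at its centre, half-way up; axes along its edges, z up
- spacer_a_c (a point): a square plain-steel spacer plate, 54 x 54 mm and 15 mm thick, 0.15 kg, a dark round bore drawn on its face (it is closed, nothing passes through); point at its centre, half-way up; axes along its edges, z up. All spacers are alike; one to three of the three are there, the others are absent (None from the start)
- spacer_b_c (a point): a square plain-steel spacer plate, 54 x 54 mm and 15 mm thick, 0.15 kg, a dark round bore drawn on its face (it is closed, nothing passes through); point at its centre, half-way up; axes along its edges, z up. All spacers are alike; one to three of the three are there, the others are absent (None from the start)
- spacer_c_c (a point): a square plain-steel spacer plate, 54 x 54 mm and 15 mm thick, 0.15 kg, a dark round bore drawn on its face (it is closed, nothing passes through); point at its centre, half-way up; axes along its edges, z up. All spacers are alike; one to three of the three are there, the others are absent (None from the start)
- disc_c (a point): the top disc, a round dark-steel disc 64 mm in diameter and 14 mm thick with a small shallow hub drawn on its upper face, 0.2 kg; point at its centre, half-way up, z up
- pulley: bystander: a dark grooved steel pulley, 60 mm in diameter, 38 mm tall, standing among the parts; origin under its centre
- oil: bystander: grey bottle 68 mm in diameter, 150 mm tall; origin under its centre
- can: bystander: steel can 66 mm in diameter, 120 mm tall; origin under its centre
- wrench: bystander: steel wrench 200 mm long, lying beyond the parts; origin at its middle
- driver: bystander: screwdriver 190 mm long with a black handle, lying left of the case; origin at its middle
Not all that is in view belongs to the job. Leave any green or pink look-alike of the part that bears spacer_b_c alone. Leave any purple or red look-alike of the part that bears disc_c alone.

How it is judged:
On the way, in this order (a step that is already met when the one before it is completed fails the run):
1. the body sits flat and square on the pocket floor, let go (horizontal distance between mbody_c and pocket below 0.008 m and angle between mbody_c's own z axis and vertical below 0.1 rad and (angle between the x axis of mbody_c and the x axis of pocket, either way round below 0.17 rad or angle between the x axis of mbody_c and the y axis of pocket, either way round below 0.17 rad) and z of mbody_c in the frame of pocket below 0.018 m and contact force between the fingers and mbody below 0.05 N), for 0.2 s.
2. every spacer is stacked square and flat on the body, let go (horizontal distance between each of mbody_c, spacer_a_c, spacer_b_c, spacer_c_c and pocket below 0.008 m and angle between each of mbody_c, spacer_a_c, spacer_b_c, spacer_c_c's own z axis and vertical below 0.1 rad and (angle between the x axis of mbody_c and the x axis of pocket, either way round below 0.17 rad or angle between the x axis of mbody_c and the y axis of pocket, either way round below 0.17 rad) and z of mbody_c in the frame of pocket below 0.018 m and (angle between the x axis of spacer_a_c and the x axis of pocket, either way round below 0.17 rad or angle between the x axis of spacer_a_c and the y axis of pocket, either way round below 0.17 rad) and z of each of spacer_a_c, spacer_b_c, spacer_c_c in the frame of mbody_c above 0.016 m and z of each of spacer_a_c, spacer_b_c, spacer_c_c in the frame of pocket below 0.069 m and (angle between the x axis of spacer_b_c and the x axis of pocket, either way round below 0.17 rad or angle between the x axis of spacer_b_c and the y axis of pocket, either way round below 0.17 rad) and (angle between the x axis of spacer_c_c and the x axis of pocket, either way round below 0.17 rad or angle between the x axis of spacer_c_c and the y axis of pocket, either way round below 0.17 rad) and contact force between the fingers and spacer_a below 0.05 N and contact force between the fingers and spacer_b below 0.05 N and contact force between the fingers and spacer_c below 0.05 N), for 0.2 s.
3. the disc lies flat and centred on top of the spacers, let go (horizontal distance between each of mbody_c, spacer_a_c, spacer_b_c, spacer_c_c, disc_c and pocket below 0.008 m and angle between each of mbody_c, spacer_a_c, spacer_b_c, spacer_c_c, disc_c's own z axis and vertical below 0.1 rad and (angle between the x axis of mbody_c and the x axis of pocket, either way round below 0.17 rad or angle between the x axis of mbody_c and the y axis of pocket, either way round below 0.17 rad) and z of mbody_c in the frame of pocket below 0.018 m and (angle between the x axis of spacer_a_c and the x axis of pocket, either way round below 0.17 rad or angle between the x axis of spacer_a_c and the y axis of pocket, either way round below 0.17 rad) and z of each of spacer_a_c, spacer_b_c, spacer_c_c in the frame of mbody_c above 0.016 m and z of each of spacer_a_c, spacer_b_c, spacer_c_c in the frame of pocket below 0.069 m and (angle between the x axis of spacer_b_c and the x axis of pocket, either way round below 0.17 rad or angle between the x axis of spacer_b_c and the y axis of pocket, either way round below 0.17 rad) and (angle between the x axis of spacer_c_c and the x axis of pocket, either way round below 0.17 rad or angle between the x axis of spacer_c_c and the y axis of pocket, either way round below 0.17 rad) and z of disc_c in the frame of mbody_c above 0.03 m and z of disc_c in the frame of pocket below 0.083 m and z of disc_c in the frame of spacer_a_c above 0.0085 m and z of disc_c in the frame of spacer_b_c above 0.0085 m and z of disc_c in the frame of spacer_c_c above 0.0085 m and contact force between the fingers and disc below 0.05 N), for 0.2 s.
4. all three walls stand upright, with the stack complete (horizontal distance between each of mbody_c, spacer_a_c, spacer_b_c, spacer_c_c, disc_c and pocket below 0.008 m and angle between each of mbody_c, spacer_a_c, spacer_b_c, spacer_c_c, disc_c's own z axis and vertical below 0.1 rad and (angle between the x axis of mbody_c and the x axis of pocket, either way round below 0.17 rad or angle between the x axis of mbody_c and the y axis of pocket, either way round below 0.17 rad) and z of mbody_c in the frame of pocket below 0.018 m and (angle between the x axis of spacer_a_c and the x axis of pocket, either way round below 0.17 rad or angle between the x axis of spacer_a_c and the y axis of pocket, either way round below 0.17 rad) and z of each of spacer_a_c, spacer_b_c, spacer_c_c in the frame of mbody_c above 0.016 m and z of each of spacer_a_c, spacer_b_c, spacer_c_c in the frame of pocket below 0.069 m and (angle between the x axis of spacer_b_c and the x axis of pocket, either way round below 0.17 rad or angle between the x axis of spacer_b_c and the y axis of pocket, either way round below 0.17 rad) and (angle between the x axis of spacer_c_c and the x axis of pocket, either way round below 0.17 rad or angle between the x axis of spacer_c_c and the y axis of pocket, either way round below 0.17 rad) and z of disc_c in the frame of mbody_c above 0.03 m and z of disc_c in the frame of pocket below 0.083 m and z of disc_c in the frame of spacer_a_c above 0.0085 m and z of disc_c in the frame of spacer_b_c above 0.0085 m and z of disc_c in the frame of spacer_c_c above 0.0085 m and value of joint each of panel_left, panel_right, panel_far above 1.45 rad), for 0.2 s.
At the end, for the whole second after the job is handed in: the body sits flat on the pocket floor, every spacer that is there lies above it and the disc above all of them, each within 8 mm of the pocket's axis and 0.1 rad of level, the square parts within 0.17 rad of square with the pocket; all three walls raised past 1.45 rad; everything at rest (all of step 4 and linear speed of each of mbody, disc, spacer_a, spacer_b, spacer_c below 0.02 m/s); the robot touches nothing.
It fails at once if a bystander was shoved more than 60 mm or knocked over (distance of any of pulley, oil, can, wrench, driver from where it was at the start of the episode above 0.06 m or angle between any of oil, can, pulley's own z axis and vertical above 0.6 rad).
Of spacer_a, spacer_b, spacer_c only 1 to 3 are there at a start; the rules pass over those that are not, and their reading is None.
At some moment in a run one of spacer_a, spacer_b, spacer_c, disc may be knocked a few centimetres aside while the robot is not near it.
Once in a run the grip may slacken for a moment while it holds something.
It also fails if it takes over 210 s, if anything falls off the work surface, if the arm or the gripper's body presses on something with over 40 N, if the wrist force passes 120 N, or if a joint passes its speed limit or range.

## Working session

There is one attempt and no reset: what is moved stays moved. The work goes in short steps, Python scripts to look and compute and a tool call to move; the robot and the scene stay as the last step left them, time stands still between calls to the robot, and variables do not carry over. Pictures are saved under pics/ and viewed, and the job is handed in when it is done.

Besides the shell and the picture viewer there is one more tool, called by a JSON object that holds its "name" and its "arguments". step_arm: Moves the arm, as the interface text tells. Its arguments: {"type":"object","properties":{"rows":{"type":"array","items":{"type":"array","items":{"type":"number"}}},"newtons":{"type":"number"}},"required":["rows"]}

```bash
mkdir -p pics; ls
python3 - <<'E'
from cell import status,cams,arm
import cv2,numpy as np
s=status.observe(); print(s)
print(arm.grip_depth)
for n in ["scene","top","wrist"]:
    d=cams.get_image(n)
    cv2.imwrite(f"pics/{n}0.png",d["pixels"][:,:,::-1])
    np.savez(f"{n}0.npz",**d)
    print(n,[ (k,np.round(d[k],4).tolist()) for k in d if k not in("pixels","range_z")])
E
```

```text
pics
{'clock': 0.0, 'joints': array([ 1.09539305,  0.43518383,  0.02499418,  1.57409012, -0.01155853,
        1.13399703, -0.07512424]), 'dq': array([-1.29522347e-04, -6.52252518e-05, -2.16534752e-03, -1.10388878e-04,
        4.32151210e-04, -6.32380148e-04,  1.08652256e-04]), 'joint_efforts': array([-1.70677442e-03, -6.67854953e+01,  9.84125398e-01, -3.14468014e+01,
       -6.03558705e-02,  4.30448726e-02,  2.30206979e-04]), 'position': array([ 0.2273808 , -0.58162865,  0.22597225]), 'ee_rot': array([ 0.93118696,  1.3641783 , -0.93002176]), 'force': array([-0.53326368,  0.03213905, -0.56852488]), 'ft_torque': array([-0.00415933,  0.03915608, -0.01481885]), 'width': 1.0016420403521946}
0.0188
scene [('camera_matrix', [[488.8797, 0.0, 317.7768], [0.0, 488.8797, 238.379], [0.0, 0.0, 1.0]]), ('eye', [1.4083, 0.5624, 1.033]), ('attitude', [-1.2628, -2.2528, 0.9958])]
top [('camera_matrix', [[499.4445, 0.0, 323.7243], [0.0, 499.4445, 243.6408], [0.0, 0.0, 1.0]]), ('eye', [0.3384, -0.0038, 1.2799]), ('attitude', [-2.1332, 2.1934, -0.1528])]
wrist [('camera_matrix', [[332.8092, 0.0, 318.641], [0.0, 332.8092, 244.6606], [0.0, 0.0, 1.0]]), ('tool_from_camera', [[0.0011, -0.2822, 0.9594, -0.1565], [0.0007, -0.9594, -0.2822, 0.0769], [1.0, 0.001, -0.0009, 0.0003], [0.0, 0.0, 0.0, 1.0]])]
```

View pics/scene0.png

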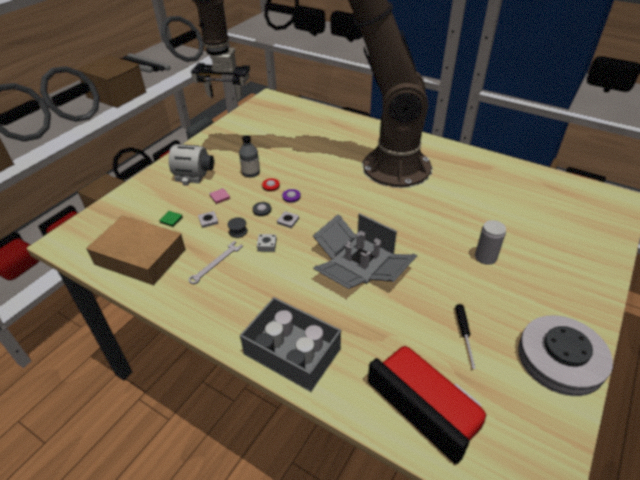

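View pics/top0.png

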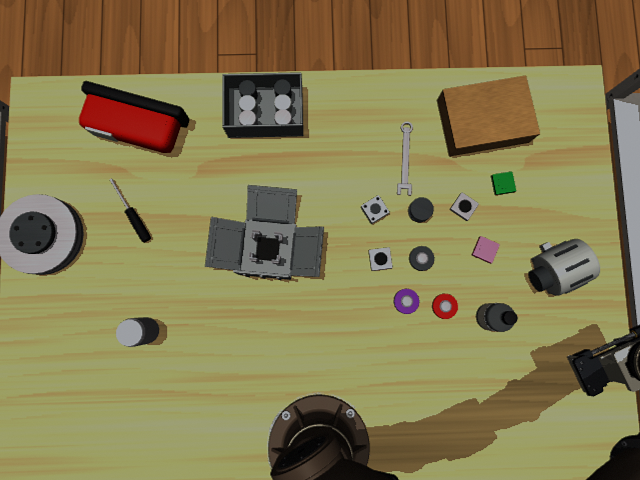

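View pics/wrist0.png

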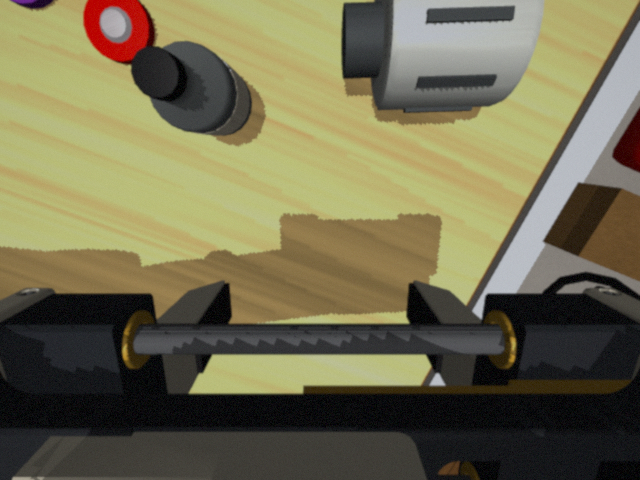

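The top view shows the case at about (268,248). There are grey squares at (375,209), (380,258) and (463,206), and dark rounds at (421,209) and (422,258). The coloured look-alikes are green (503,183), pink (486,249), purple (406,301) and red (445,306). Next I'll enlarge this area and measure heights.

```bash
cat > h.py <<'E'
import numpy as np,cv2
from scipy.spatial.transform import Rotation as R
def load(n): return dict(np.load(n+".npz"))
def cloud(d,T=None):
    z=d["range_z"].astype(float);K=d["camera_matrix"];v,u=np.indices(z.shape)
    p=np.stack([(u-K[0,2])/K[0,0]*z,(v-K[1,2])/K[1,1]*z,z],-1)
    if T is None:
        return p@R.from_rotvec(d["attitude"]).as_matrix().T+d["eye"]
    return p@T[:3,:3].T+T[:3,3]
def toolT(s):
    T=np.eye(4);T[:3,:3]=R.from_rotvec(s["ee_rot"]).as_matrix();T[:3,3]=s["position"];return T
def ray(d,uv,h,T=None):
    K=d["camera_matrix"];uv=np.atleast_2d(uv).astype(float)
    r=np.c_[(uv[:,0]-K[0,2])/K[0,0],(uv[:,1]-K[1,2])/K[1,1],np.ones(len(uv))]
    if T is None: A=R.from_rotvec(d["attitude"]).as_matrix();e=d["eye"]
    else: A=T[:3,:3];e=T[:3,3]
    r=r@A.T; t=(h-e[2])/r[:,2]; return e+r*t[:,None]
def camT(d,s): return toolT(s)@d["tool_from_camera"]
E
python3 - <<'E'
from h import *
d=load("top0");P=cloud(d)
im=d["pixels"][:,:,::-1]
cv2.imwrite("pics/c1.png",cv2.resize(im[160:330,355:525],None,fx=3.5,fy=3.5,interpolation=cv2.INTER_CUBIC))
cv2.imwrite("pics/c2.png",cv2.resize(im[170:290,195:335],None,fx=5,fy=5,interpolation=cv2.INTER_CUBIC))
s=load("scene0");Ps=cloud(s)
cv2.imwrite("pics/c3.png",cv2.resize(s["pixels"][160:270,150:320,::-1],None,fx=4.5,fy=4.5,interpolation=cv2.INTER_CUBIC))
z=P[...,2]
print("bench z",np.median(z[300:320,200:300]), np.median(z[200:250,440:460]))
m=((z>0.006)&(z<0.2)).astype(np.uint8);m[:160]=0;m[330:]=0;m[:,:345]=0;m[:,525:]=0
n,l,st,c=cv2.connectedComponentsWithStats(m)
for i in range(1,n):
    if st[i,4]<60: continue
    q=P[l==i]; top=q[q[:,2]>np.percentile(q[:,2],50)-.004]
    print(c[i].round(0),st[i,4],"z95 %.4f med %.4f"%(np.percentile(q[:,2],95),np.median(q[:,2])),"xy",top[:,:2].mean(0).round(4),d["pixels"][l==i].mean(0).round())
E
```

```text
bench z 0.0004325348198059853 0.0005361895105793213
[404. 180.] 173 z95 0.0123 med 0.0085 xy [ 0.6608 -0.2406] [146. 143. 144.]
[503. 182.] 449 z95 0.0191 med 0.0147 xy [ 0.6464 -0.4982] [ 20. 109.  36.]
[464. 206.] 446 z95 0.0193 med 0.0150 xy [ 0.5867 -0.3914] [105. 102. 102.]
[374. 209.] 473 z95 0.0301 med 0.0259 xy [ 0.5838 -0.1578] [116. 119. 120.]
[420. 209.] 476 z95 0.0422 med 0.0377 xy [ 0.5793 -0.2753] [46. 48. 48.]
[485. 249.] 462 z95 0.0196 med 0.0151 xy [ 0.4728 -0.4391] [150.  98. 124.]
[380. 258.] 456 z95 0.0193 med 0.0150 xy [ 0.4565 -0.1674] [111. 111. 112.]
[421. 258.] 496 z95 0.0199 med 0.0146 xy [ 0.4551 -0.2733] [68. 69. 69.]
[406. 301.] 504 z95 0.0201 med 0.0149 xy [ 0.3475 -0.2291] [107.  63. 130.]
[445. 306.] 511 z95 0.0204 med 0.0148 xy [ 0.3321 -0.3264] [148.  47.  44.]
[496. 316.] 939 z95 0.1510 med 0.1024 xy [ 0.3033 -0.4299] [43. 44. 41.]
```

View pics/c1.png

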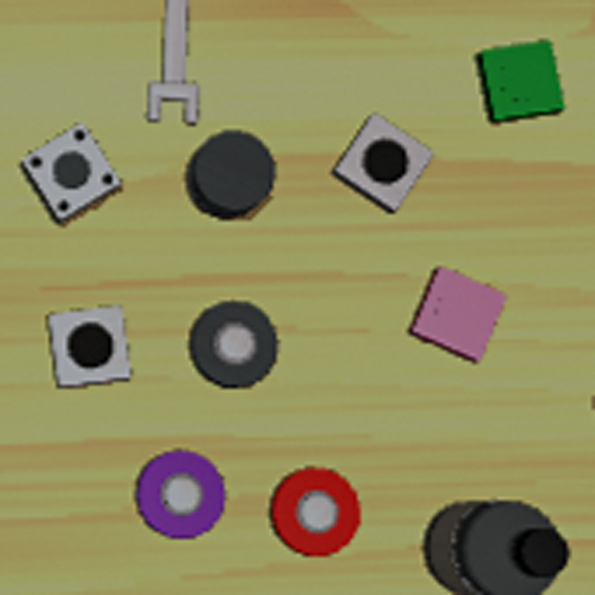

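View pics/c2.png

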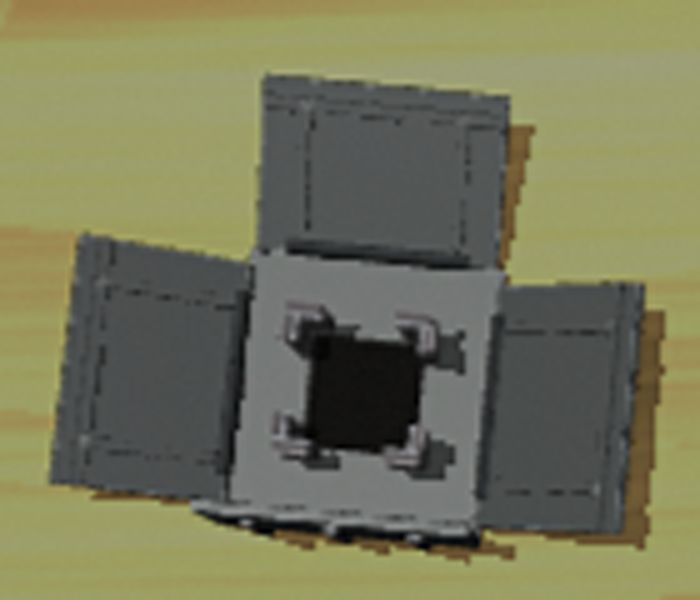

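View pics/c3.png

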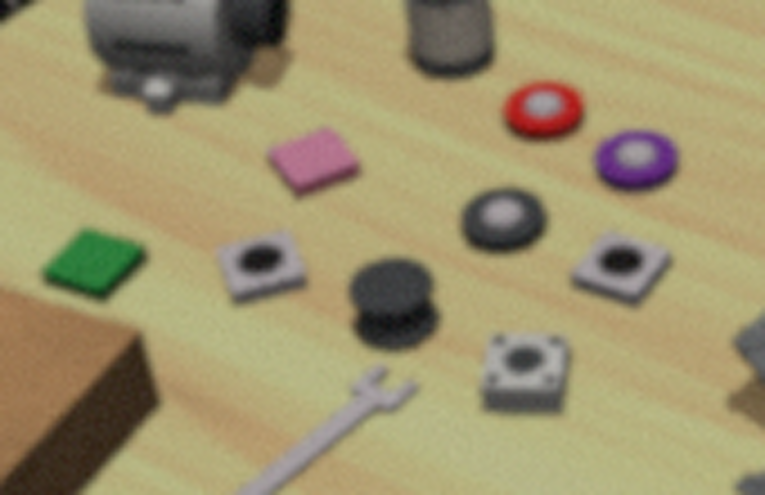

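The crop confirms the parts:
- **Body:** (375,209), 26 mm tall, with four screw holes and a recess.
- **Spacers:** (463,206) and (380,258), plain steel, 15 mm, with a black bore. The green and pink squares are decoys.
- **Disc:** (422,258), dark, about 14 mm, with a light hub. Purple and red are decoys.
- **Pulley:** (421,209), 38 mm tall and grooved, so it stays where it is.

Next I'll work out their poses.

```bash
cat >> h.py <<'E'
def square(d,P,seed,h,T=None,r=0.05):
    """min-area rect of the top face at height h near seed xy"""
    m=(abs(P[...,2]-h)<0.005)&(np.hypot(P[...,0]-seed[0],P[...,1]-seed[1])<r)
    m=m.astype(np.uint8)
    n,l,st,c=cv2.connectedComponentsWithStats(m)
    i=1+np.argmax(st[1:,4]); v,u=np.where(l==i)
    q=ray(d,np.c_[u,v],h,T)[:,:2]
    (c,w,a)=cv2.minAreaRect((q*1000).astype(np.float32))
    return np.array(c)/1000,w,(a+45)%90-45,q.mean(0)
E
python3 - <<'E'
from h import *
from cell import status
d=load("top0");P=cloud(d)
for n,s,h in [("body",(.5838,-.1578),.026),("spA",(.5867,-.3914),.015),("spB",(.4565,-.1674),.015),("disc",(.4551,-.2733),.014)]:
    print(n,square(d,P,s,h))
z=P[...,2]
# case: fixed-wall / base plate / posts
roi=np.zeros(z.shape,bool);roi[205:285,225:305]=1
m=(abs(z-.012)<.005)&roi
print("plate",cv2.minAreaRect((ray(d,np.argwhere(m)[:,::-1],.012)[:,:2]*1000).astype(np.float32)))
m=(abs(z-.072)<.008)&roi
n,l,st,c=cv2.connectedComponentsWithStats(m.astype(np.uint8))
for i in range(1,n):
    if st[i,4]>5: print(st[i,4],c[i],ray(d,c[i],.072),P[l==i].mean(0))
m=(d["pixels"].max(-1)<45)&roi&(z<.03)
n,l,st,c=cv2.connectedComponentsWithStats(m.astype(np.uint8))
i=1+np.argmax(st[1:,4]);print("dark",cv2.minAreaRect((ray(d,np.argwhere(l==i)[:,::-1],.012)[:,:2]*1000).astype(np.float32)))
s=status.observe();print(R.from_rotvec(s["ee_rot"]).as_matrix().round(3))
E
```

```text
body (array([ 0.58394714, -0.15819669]), (54.2189826965332, 54.136619567871094), 29.72065544128418, array([ 0.58405292, -0.15812495]))
spA (array([ 0.58671423, -0.39083411]), (54.7742805480957, 54.8526725769043), -36.30717086791992, array([ 0.58668913, -0.39116792]))
spB (array([ 0.45635242, -0.16744087]), (54.12505340576172, 54.301170349121094), 5.597706317901611, array([ 0.45640756, -0.16728369]))
disc (array([ 0.4548429 , -0.27264246]), (61.47338104248047, 61.783790588378906), -2.8745880126953125, array([ 0.45512747, -0.27342986]))
plate ((495.61431884765625, 122.2909927368164), (144.6637420654297, 187.11676025390625), 85.79483032226562)
47 [254.19148936 232.55319149] [[0.52276432 0.14441652 0.072     ]] [0.52324292 0.14479864 0.06886467]
43 [278.37209302 234.74418605] [[0.51578951 0.08559244 0.072     ]] [0.51604969 0.08572589 0.07023138]
42 [251.16666667 257.04761905] [[0.46291515 0.15240776 0.072     ]] [0.46315805 0.15270383 0.06969637]
40 [275.625 259.475] [[0.45538405 0.09328998 0.072     ]] [0.45555853 0.09342811 0.07025737]
6 [247.66666667 274.16666667] [[0.42162271 0.16127201 0.072     ]] [0.42165278 0.16132844 0.07156497]
6 [280.66666667 277.16666667] [[0.41216707 0.08184631 0.072     ]] [0.41206199 0.08172185 0.07373717]
dark ((491.7215270996094, 120.61947631835938), (61.67574691772461, 69.63629913330078), 85.57041931152344)
[[-0.001  0.931  0.364]
 [ 0.001  0.364 -0.931]
 [-1.    -0.    -0.001]]
```

```bash
cat >> h.py <<'E'
def goal(x,y,z,psi_deg,grip=None):
    """row fractions for vertical tool pose; psi: tool y=(cos,sin,0), z=(sin,-cos,0)"""
    from cell import status
    s=status.observe();T=toolT(s);a=np.deg2rad(psi_deg)
    G=np.array([[0,np.cos(a),np.sin(a)],[0,np.sin(a),-np.cos(a)],[-1,0,0]])
    dp=T[:3,:3].T@(np.array([x,y,z])-T[:3,3])
    dr=R.from_matrix(T[:3,:3].T@G).as_rotvec()
    print("t=%.2f pos"%s["clock"],s["position"].round(4),"w %.3f"%s["width"],"F",s["force"].round(1))
    print("shift mm",(dp*1000).round(1),"turn deg",np.rad2deg(dr).round(2))
    print("row:",np.r_[dp/.8,dr/np.deg2rad(60)].round(4).tolist(),"nrows~",np.ceil(max(np.linalg.norm(dp)/.0417,np.linalg.norm(np.rad2deg(dr))/7.16)))
E
python3 - <<'E'
from h import *
goal(.584,-.158,.15,29.7)
E
```

```text
t=0.15 pos [ 0.2275 -0.5817  0.2262] w 1.002 F [ 0.5 -0.5  0.1]
shift mm [  76.4  486.4 -264.7] turn deg [-8.34 -0.07  0.  ]
row: [0.0955, 0.608, -0.3309, -0.139, -0.0011, 0.0] nrows~ 14.0
```

{"name": "step_arm", "arguments": {"rows": [[-1,0.05,0.304,-0.165,-0.07,0,0],[-1,0.05,0.304,-0.165,-0.07,0,0],[-1,0.05,0.304,-0.165,-0.139,-0.001,0],[-1,0.0955,0.608,-0.331,-0.139,-0.001,0],[-1,0.0955,0.608,-0.331,-0.139,-0.001,0],[-1,0.0955,0.608,-0.331,-0.139,-0.001,0],[-1,0.0955,0.608,-0.331,-0.139,-0.001,0],[-1,0.0955,0.608,-0.331,-0.139,-0.001,0],[-1,0.0955,0.608,-0.331,-0.139,-0.001,0],[-1,0.0955,0.608,-0.331,-0.139,-0.001,0],[-1,0.0955,0.608,-0.331,-0.139,-0.001,0],[-1,0.0955,0.608,-0.331,-0.139,-0.001,0]]}}

```text
clock: 1.15
position: [0.5474, -0.2014, 0.1579]
ee_rot: [0.819, 1.41, -0.82]
force: [0.6, -0.7, -0.1]
width: 0.999
```

{"name": "step_arm", "arguments": {"rows": [[-1,0,0,0,0,0,0],[-1,0,0,0,0,0,0],[-1,0,0,0,0,0,0]]}}

```text
clock: 1.4
position: [0.5461, -0.2034, 0.1579]
ee_rot: [0.818, 1.411, -0.82]
force: [-0.4, -0.6, 0.4]
width: 0.996
```

```bash
cat > look.py <<'E'
from h import *
from cell import status,cams
import sys
n=sys.argv[1]
s=status.observe(); d=cams.get_image("wrist"); T=camT(d,s)
np.savez(n+".npz",**d,T=T)
cv2.imwrite(f"pics/{n}.png",d["pixels"][:,:,::-1])
P=cloud(d,T)
if len(sys.argv)>2:
    x,y,h=map(float,sys.argv[2:5]); print(square(d,P,(x,y),h,T))
E
python3 look.py w1 .584 -.158 .026; python3 -c "
from h import *
goal(.584,-.158,.15,29.7)"
```

```text
(array([ 0.58559662, -0.15945956]), (53.159934997558594, 53.2845344543457), 30.216344833374023, array([ 0.58612252, -0.15938452]))
t=1.45 pos [ 0.5457 -0.2044  0.1581] w 0.999 F [-0.7  0.4 -0.3]
shift mm [  8.   56.2 -21.4] turn deg [-0.08  0.07  0.07]
row: [0.01, 0.0703, -0.0268, -0.0014, 0.0012, 0.0011] nrows~ 2.0
```

View pics/w1.png

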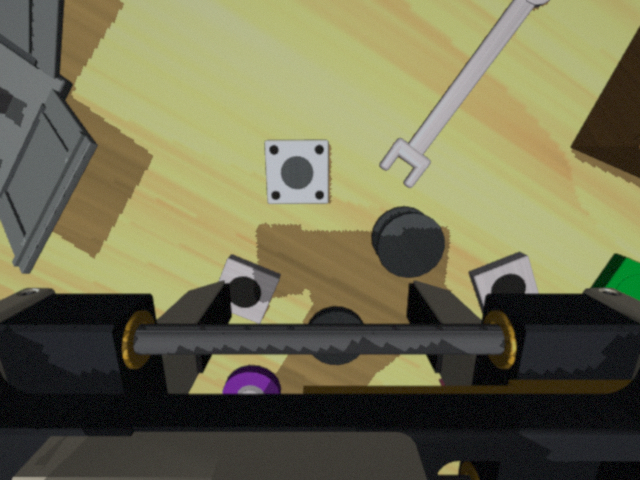

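The wrist view shows the body at (298,172) and the pulley at (408,240). The wrist and top measurements agree within 2 mm. I'll move over the body.

{"name": "step_arm", "arguments": {"rows": [[-1,0.025,0.07,-0.026,-0.005,0.001,0.001],[-1,0.035,0.07,-0.026,-0.005,0.001,0.001],[-1,0.035,0.07,-0.026,-0.005,0.001,0.001],[-1,0.035,0.07,-0.026,-0.005,0.001,0.001],[-1,0.035,0.07,-0.026,-0.005,0.001,0.001],[-1,0.035,0.07,-0.026,-0.005,0.001,0.001]]}}

```text
clock: 1.95
position: [0.5842, -0.1597, 0.1308]
ee_rot: [0.818, 1.41, -0.818]
force: [-0.7, -0.5, -1.4]
width: 0.999
```

```bash
python3 look.py w2 .584 -.158 .026; python3 -c "
from h import *
goal(.585,-.159,.010,30)"
```

```text
(array([ 0.5865304 , -0.15884509]), (52.588809967041016, 53.345054626464844), 29.859081268310547, array([ 0.5871042 , -0.15850754]))
t=2.00 pos [ 0.5844 -0.1594  0.1309] w 0.999 F [-0.5 -0.5  0.8]
shift mm [120.9   0.7  -0.2] turn deg [-0.16  0.07 -0.05]
row: [0.1512, 0.0008, -0.0003, -0.0027, 0.0012, -0.0009] nrows~ 3.0
```

View pics/w2.png

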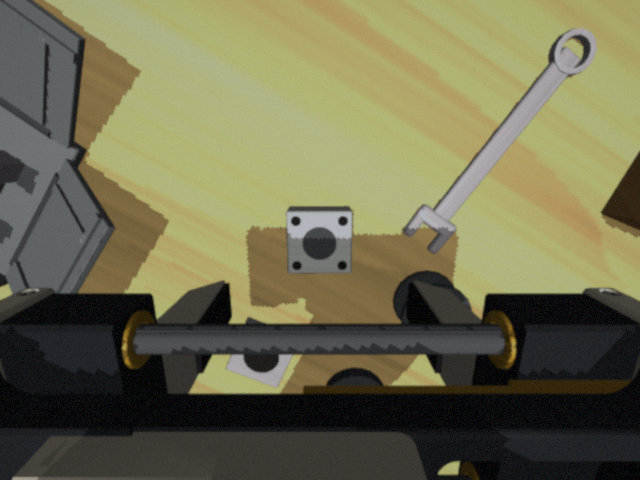

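{"name": "step_arm", "arguments": {"rows": [[-1,0.05,0.001,0,-0.002,0.001,0],[-1,0.1,0.001,0,-0.002,0.001,0],[-1,0.13,0.001,0,-0.002,0.001,0],[-1,0.151,0.001,0,-0.002,0.001,0],[-1,0.151,0.001,0,-0.002,0.001,0],[-1,0.151,0.001,0,-0.002,0.001,0]]}}

```text
clock: 2.5
position: [0.5851, -0.1578, 0.0095]
ee_rot: [0.816, 1.414, -0.815]
force: [-0.3, -0.0, 0.9]
width: 1.005
```

{"name": "step_arm", "arguments": {"rows": [[1,0,0,0,0,0,0],[1,0,0,0,0,0,0],[1,0,0,0,0,0,0],[1,0,0,0,0,0,0],[1,0,0,0,0,0,0],[1,0,0,0,0,0,0],[1,0,0,0,0,0,0],[1,0,0,0,0,0,0]], "newtons": 40}}

```text
clock: 3.17
position: [0.5861, -0.1572, 0.0099]
ee_rot: [0.815, 1.413, -0.813]
force: [-0.3, -0.2, 4.5]
width: 0.584
```

{"name": "step_arm", "arguments": {"rows": [[1,-0.03,0,0,0,0,0],[1,-0.08,0,0,0,0,0],[1,-0.13,0,0,0,0,0],[1,-0.18,0,0,0,0,0],[1,-0.23,0,0,0,0,0],[1,-0.238,0,0,0,0,0],[1,-0.238,0,0,0,0,0]]}}

```text
clock: 3.75
position: [0.5873, -0.1573, 0.2029]
ee_rot: [0.816, 1.408, -0.811]
force: [0.5, 0.4, -2.5]
width: 0.585
```

```bash
python3 -c "
from h import *
goal(.489,.119,.20,-7.1)"
```

```text
t=3.75 pos [ 0.5873 -0.1573  0.2029] w 0.585 F [ 0.5  0.4 -2.5]
shift mm [   2.4   53.6 -288.4] turn deg [37.21  0.05 -0.33]
row: [0.003, 0.067, -0.3604, 0.6202, 0.0008, -0.0056] nrows~ 8.0
```

{"name": "step_arm", "arguments": {"rows": [[1,0.003,0.007,-0.036,0.06,0,0],[1,0.003,0.017,-0.09,0.15,0,0],[1,0.003,0.027,-0.144,0.25,0,0],[1,0.003,0.037,-0.198,0.34,0,0],[1,0.003,0.047,-0.252,0.43,0,-0.002],[1,0.003,0.056,-0.306,0.53,0,-0.004],[1,0.003,0.067,-0.36,0.62,0.001,-0.005],[1,0.003,0.067,-0.36,0.62,0.001,-0.005],[1,0.003,0.067,-0.36,0.62,0.001,-0.005],[1,0.003,0.067,-0.36,0.62,0.001,-0.005],[1,0.003,0.067,-0.36,0.62,0.001,-0.005]]}}

```text
clock: 4.67
position: [0.4868, 0.1176, 0.1963]
ee_rot: [1.296, 1.153, -1.306]
force: [0.6, -0.6, -2.3]
width: 0.585
```

```bash
python3 look.py w3;python3 -c "
from h import *
goal(.489,.119,.20,-7.1)"
```

```text
t=4.72 pos [0.4872 0.1173 0.1966] w 0.582 F [-0.2 -0.  -2.5]
shift mm [-3.4  1.5 -1.9] turn deg [-0.08  0.04  0.39]
row: [-0.0043, 0.0019, -0.0024, -0.0013, 0.0007, 0.0065] nrows~ 1.0
```

View pics/w3.png

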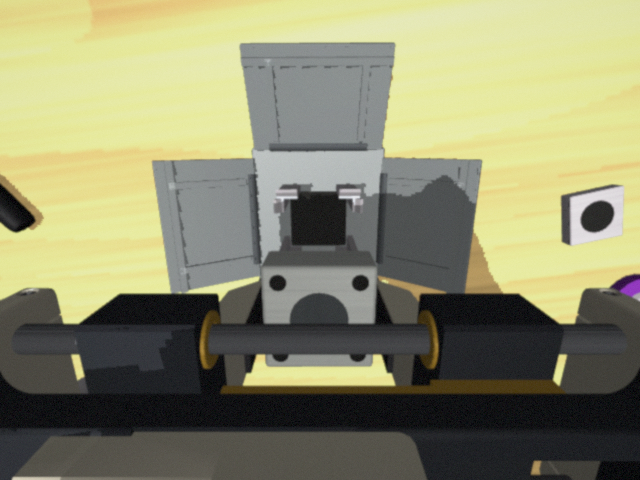

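```bash
cat > posts.py <<'E'
from h import *
import sys
def posts(d,T,c=(.489,.119),yaw=-.124,lo=.062,hi=.08):
    P=cloud(d,T); A=np.array([[np.cos(yaw),-np.sin(yaw)],[np.sin(yaw),np.cos(yaw)]])
    q=(P[...,:2]-np.array(c))@A   # case coords
    z=P[...,2]
    for sx in(1,-1):
        for sy in (1,-1):
            m=(z>lo)&(z<hi)&(q[...,0]*sx>10e-3)&(q[...,0]*sx<50e-3)&(q[...,1]*sy>10e-3)&(q[...,1]*sy<50e-3)
            if m.sum()>15:
                w=q[m]; print((sx,sy),m.sum(),"x %.1f..%.1f y %.1f..%.1f"%tuple(1000*np.percentile(w,[3,97],axis=0).T.ravel()),"mean",(1000*w.mean(0)).round(1),"z",z[m].max().round(4))
if __name__=="__main__":
    for n in sys.argv[1:]:
        d=load(n); print(n); posts(d,d.get("T"))
E
python3 posts.py top0 w3 scene0
python3 - <<'E'
from h import *
d=load("w3");P=cloud(d,d["T"]);c=np.array([.489,.119]);a=-.124
A=np.array([[np.cos(a),-np.sin(a)],[np.sin(a),np.cos(a)]])
q=(P[...,:2]-c)@A*1000; z=P[...,2]
px=d["pixels"].astype(int)
# plate by colour/height profile
for x in (35,45,55,62):
    m=(abs(q[...,0]-x)<3)&(abs(z-.012)<.006)&(px.min(-1)>130)
    print(x,m.sum(),np.percentile(q[m][:,1],[1,99]).round(1), np.median(z[m]))
for y in (-40,0,40):
    m=(abs(q[...,1]-y)<5)&(abs(z-.012)<.006)&(px.min(-1)>130)
    print(y,m.sum(),np.percentile(q[m][:,0],[1,99]).round(1))
m=(px.max(-1)<45)&(abs(z-.012)<.01)&(abs(q).max(-1)<50)
print("dark",np.percentile(q[m],[1,99],axis=0).round(1))
E
```

```text
top0
(1, 1) 49 x 19.2..38.3 y 18.6..37.2 mean [30.6 29.7] z 0.074
(1, -1) 44 x 19.4..37.9 y -37.0..-18.6 mean [ 31.  -29.6] z 0.0765
(-1, 1) 42 x -37.3..-18.7 y 19.0..37.4 mean [-29.8  30.2] z 0.0759
(-1, -1) 41 x -37.2..-18.6 y -37.4..-18.3 mean [-29.9 -29.6] z 0.0756
w3
(1, 1) 344 x 20.1..39.5 y 18.1..37.0 mean [31.5 29.4] z 0.0721
(1, -1) 347 x 20.3..39.6 y -38.5..-19.5 mean [ 31.4 -30.7] z 0.0715
scene0
(1, 1) 22 x 19.5..40.1 y 20.5..36.8 mean [32.8 30.7] z 0.0758
(1, -1) 30 x 22.3..40.4 y -38.5..-19.0 mean [ 32.6 -30. ] z 0.0736
(-1, 1) 34 x -39.6..-15.4 y 16.2..35.0 mean [-29.4  27.5] z 0.0738
(-1, -1) 36 x -35.8..-16.5 y -40.3..-19.0 mean [-27.8 -30.6] z 0.0752
35 437 [-309.3   60.4] 0.010600452219304779
45 755 [-61.6  60.2] 0.010438945869069738
55 842 [-65.2  65.5] 0.010636445941551026
62 799 [-64.8  65. ] 0.010527417334762645
-40 337 [33.1 69.4]
0 400 [31.  69.4]
40 553 [-31.7  69.4]
dark [[-26.4 -28. ]
 [ 27.   26.6]]
```

```bash
cat > held.py <<'E'
from h import *
import sys
# held part: points in tool frame around given top height
d=load(sys.argv[1]);P=cloud(d,d["tool_from_camera"])*1000
t=float(sys.argv[2])
m=(abs(P[...,1])<45)&(abs(P[...,2])<34)&(abs(P[...,0]-t)<12)
m[:, :]&=True
print(m.sum()); x=P[m]
print("x med %.1f"%np.median(x[:,0]), "y",np.percentile(x[:,1],[1,50,99]).round(1),"z",np.percentile(x[:,2],[1,99]).round(1))
E
python3 held.py w3 -16
python3 -c "
from h import *
goal(.4903,.1183,.10,-7.1)"
```

```text
9668
x med -14.7 y [-27.8  10.4  25.3] z [-32.1  32. ]
t=4.72 pos [0.4872 0.1173 0.1966] w 0.582 F [-0.2 -0.  -2.5]
shift mm [96.6  3.6 -1.5] turn deg [-0.08  0.04  0.39]
row: [0.1207, 0.0045, -0.0019, -0.0013, 0.0007, 0.0065] nrows~ 3.0
```

{"name": "step_arm", "arguments": {"rows": [[1,0.04,0.005,-0.002,-0.001,0.001,0.006],[1,0.08,0.005,-0.002,-0.001,0.001,0.006],[1,0.115,0.005,-0.002,-0.001,0.001,0.006],[1,0.121,0.005,-0.002,-0.001,0.001,0.006],[1,0.121,0.005,-0.002,-0.001,0.001,0.006],[1,0.121,0.005,-0.002,-0.001,0.001,0.006],[1,0.121,0.005,-0.002,-0.001,0.001,0.006]]}}

```text
clock: 5.3
position: [0.4925, 0.12, 0.1025]
ee_rot: [1.303, 1.147, -1.296]
force: [0.4, -0.2, -1.9]
width: 0.582
```

```bash
python3 look.py w4;python3 held.py w4 -16; python3 -c "
from h import *
goal(.4905,.1183,.022,-7.1)"
```

```text
9643
x med -14.7 y [-27.8  10.3  25.3] z [-32.1  32.1]
t=5.35 pos [0.4925 0.1202 0.1026] w 0.583 F [-0.2 -0.8 -1.3]
shift mm [80.6 -2.1  2.4] turn deg [ 0.04 -0.17 -0.22]
row: [0.1008, -0.0026, 0.0029, 0.0007, -0.0028, -0.0037] nrows~ 2.0
```

View pics/w4.png

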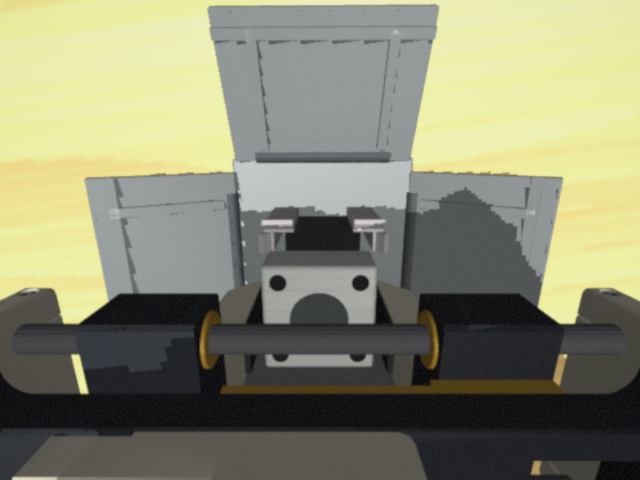

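```bash
python3 posts.py w4
```

```text
w4
(1, 1) 692 x 20.2..39.3 y 17.8..36.9 mean [31.1 29.3] z 0.0723
(1, -1) 685 x 20.5..39.5 y -38.4..-19.3 mean [ 31.2 -30.8] z 0.072
```

{"name": "step_arm", "arguments": {"rows": [[1,0.0,-0.002,0.003,0.001,-0.003,-0.004],[1,0.02,-0.002,0.003,0.001,-0.003,-0.004],[1,0.04,-0.002,0.003,0.001,-0.003,-0.004],[1,0.06,-0.002,0.003,0.001,-0.003,-0.004],[1,0.06,-0.002,0.003,0.001,-0.003,-0.004],[1,0.06,-0.002,0.003,0.001,-0.003,-0.004]]}}

```text
clock: 5.85
position: [0.4894, 0.1179, 0.0534]
ee_rot: [1.297, 1.15, -1.303]
force: [-0.2, 0.3, -1.6]
width: 0.585
```

```bash
python3 -c "
from h import *
goal(.4911,.118,.022,-7.1)"
```

```text
t=5.85 pos [0.4894 0.1179 0.0534] w 0.585 F [-0.2  0.3 -1.6]
shift mm [31.4  1.7 -0.4] turn deg [0.01 0.09 0.19]
row: [0.0393, 0.0022, -0.0004, 0.0002, 0.0016, 0.0031] nrows~ 1.0
```

{"name": "step_arm", "arguments": {"rows": [[1,0.015,0.0013,0,0,0,0],[1,0.03,0.0013,0,0,0,0],[1,0.038,0.0013,0,0,0,0],[1,0.039,0.0013,0,0,0,0],[1,0.039,0.0013,0,0,0,0]]}}

```text
clock: 6.27
position: [0.4905, 0.1179, 0.0224]
ee_rot: [1.297, 1.149, -1.302]
force: [0.7, -0.1, -2.3]
width: 0.586
```

{"name": "step_arm", "arguments": {"rows": [[1,0.0015,0,0,0,0,0],[1,0.0015,0,0,0,0,0],[-0.5,0.0015,0,0,0,0,0],[-0.5,0.0015,0,0,0,0,0],[-0.5,0.0015,0,0,0,0,0],[-0.5,0.0015,0,0,0,0,0],[-0.5,0.0015,0,0,0,0,0]]}}

```text
clock: 6.85
position: [0.4904, 0.1178, 0.0207]
ee_rot: [1.298, 1.149, -1.302]
force: [-0.7, 0.2, -0.3]
width: 0.747
```

```bash
python3 -c "
from h import *
goal(.4911,.118,.20,-7.1)"
```

```text
t=6.85 pos [0.4904 0.1178 0.0207] w 0.747 F [-0.7  0.2 -0.3]
shift mm [-179.3    0.2   -0. ] turn deg [0.02 0.07 0.16]
row: [-0.2242, 0.0002, -0.0, 0.0003, 0.0012, 0.0027] nrows~ 5.0
```

Released. I'll lift off and check.

{"name": "step_arm", "arguments": {"rows": [[-0.5,-0.02,0,0,0,0,0],[-0.5,-0.06,0,0,0,0,0],[-0.5,-0.11,0,0,0,0,0],[-0.5,-0.16,0,0,0,0,0],[-0.5,-0.21,0,0,0,0,0],[-0.5,-0.224,0,0,0,0,0],[-0.5,-0.224,0,0,0,0,0],[-0.5,-0.224,0,0,0,0,0]]}}

```text
clock: 7.52
position: [0.4911, 0.118, 0.2002]
ee_rot: [1.298, 1.149, -1.301]
force: [0.0, -0.3, 0.0]
width: 0.748
```

```bash
python3 look.py w5 .4908 .118 .038; python3 posts.py w5; python3 -c "
from h import *
goal(.456,-.167,.20,5.6)
from cell import cams
d=cams.get_image('top');np.savez('top1.npz',**d)
P=cloud(d)
for n,s,h in [('spA',(.5867,-.3914),.015),('spB',(.4565,-.1674),.015),('disc',(.4551,-.2733),.014)]: print(n,square(d,P,s,h))
"
```

```text
(array([0.48556049, 0.12351472]), (62.212406158447266, 63.30207824707031), -7.0318603515625, array([0.4897808, 0.1193091]))
w5
(1, 1) 338 x 20.2..39.6 y 18.2..37.0 mean [31.3 29.5] z 0.072
(1, -1) 330 x 20.5..39.7 y -38.3..-19.2 mean [ 31.6 -30.5] z 0.0723
(-1, 1) 323 x -35.9..-16.8 y 17.8..36.7 mean [-28.2  28.7] z 0.0722
(-1, -1) 332 x -36.0..-16.5 y -38.3..-19.6 mean [-28.1 -30.4] z 0.0719
t=7.57 pos [0.4903 0.1178 0.1991] w 0.749 F [0.5 0.6 0.2]
shift mm [ -0.4   1.1 286.8] turn deg [-12.69   0.08   0.23]
row: [-0.0005, 0.0013, 0.3585, -0.2115, 0.0013, 0.0038] nrows~ 7.0
spA (array([ 0.58653375, -0.39116382]), (54.137210845947266, 54.8420295715332), -36.18400573730469, array([ 0.58679224, -0.3916736 ]))
spB (array([ 0.45631915, -0.1672318 ]), (54.150455474853516, 54.72382736206055), 5.597706317901611, array([ 0.45639891, -0.16738252]))
disc (array([ 0.45596426, -0.27395068]), (60.825538635253906, 62.38798904418945), 42.74196243286133, array([ 0.45579338, -0.27347565]))
```

View pics/w5.png

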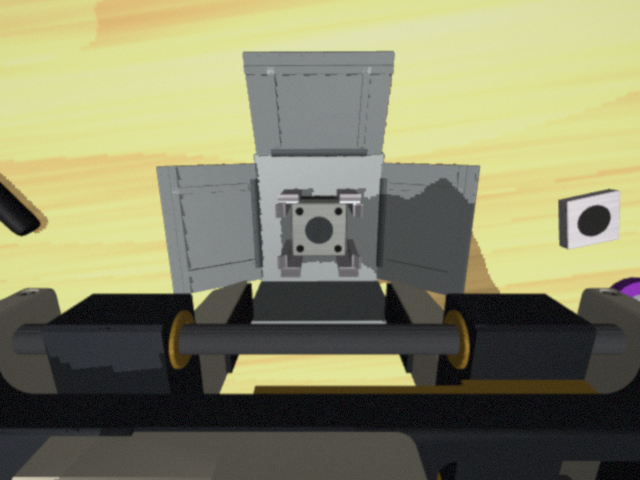

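The body sits in the pocket at (319,229) between the four posts, and the pocket centre comes out at (0.4908, 0.118). Next is spacer B.

```bash
python3 -c "
from h import *
d=load('w5');P=cloud(d,d['T']);print(P[215:220,300:340,2].mean(),P[240:246,300:340,2].mean(), P[220:238,297:301,2].mean(),P[220:238,338:342,2].mean())
goal(.4563,-.1673,.15,5.6)
"
```

```text
0.03666924488929708 0.03929242533247032 0.036552472962376244 0.03646059980187058
t=7.62 pos [0.49   0.1176 0.1985] w 0.754 F [ 0.4 -0.1  0.4]
shift mm [ 49.2   2.  286.8] turn deg [-12.69   0.1    0.3 ]
row: [0.0615, 0.0024, 0.3585, -0.2114, 0.0017, 0.005] nrows~ 7.0
```

{"name": "step_arm", "arguments": {"rows": [[-0.5,0,0,0.035,-0.02,0,0],[-0.5,0,0,0.085,-0.05,0,0],[-0.5,0,0.001,0.137,-0.08,0,0],[-0.5,0,0.001,0.19,-0.11,0,0.002],[-0.5,0,0.001,0.24,-0.14,0,0.003],[-0.5,0.01,0.001,0.29,-0.18,0.001,0.003],[-0.5,0.02,0.001,0.34,-0.21,0.001,0.003],[-0.5,0.05,0.001,0.358,-0.21,0.001,0.003],[-0.5,0.0615,0.001,0.3585,-0.2115,0.001,0.003],[-0.5,0.0615,0.001,0.3585,-0.2115,0.001,0.003],[-0.5,0.0615,0.001,0.3585,-0.2115,0.001,0.003]]}}

```text
clock: 8.53
position: [0.4554, -0.1655, 0.1498]
ee_rot: [1.136, 1.257, -1.138]
force: [-0.5, 0.5, -0.3]
width: 0.753
```

```bash
python3 look.py w6 .4563 -.1673 .015; python3 -c "
from h import *
goal(.4563,-.1673,.005,5.6)"
```

```text
(array([ 0.4582114 , -0.16906071]), (53.06858825683594, 53.426876068115234), 5.713955879211426, array([ 0.45888857, -0.16908518]))
t=8.58 pos [ 0.4562 -0.1653  0.1507] w 0.751 F [0.2 0.6 1. ]
shift mm [145.7   0.    2.2] turn deg [ 0.11 -0.06  0.06]
row: [0.1821, 0.0001, 0.0027, 0.0018, -0.001, 0.001] nrows~ 4.0
```

View pics/w6.png

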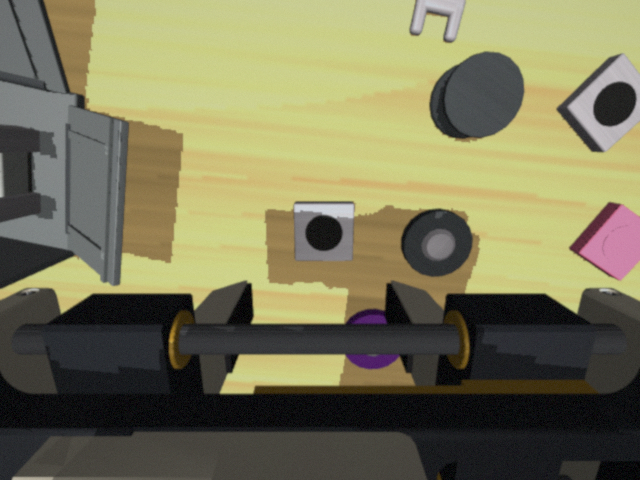

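{"name": "step_arm", "arguments": {"rows": [[-0.5,0.04,0.0015,0.004,0.002,0,0.001],[-0.5,0.09,0.0015,0.004,0.002,0,0.001],[-0.5,0.14,0.0015,0.004,0.002,0,0.001],[-0.5,0.165,0.0015,0.004,0.002,0,0.001],[-0.5,0.181,0.0015,0.004,0.002,0,0.001],[-0.5,0.181,0.0015,0.004,0.002,0,0.001],[-0.5,0.181,0.0015,0.004,0.002,0,0.001]]}}

```text
clock: 9.17
position: [0.4583, -0.1686, 0.0065]
ee_rot: [1.138, 1.254, -1.136]
force: [0.8, 0.2, -0.4]
width: 0.749
```

{"name": "step_arm", "arguments": {"rows": [[1,0,0,0,0,0,0],[1,0,0,0,0,0,0],[1,0,0,0,0,0,0],[1,0,0,0,0,0,0],[1,0,0,0,0,0,0],[1,0,0,0,0,0,0],[1,0,0,0,0,0,0]], "newtons": 40}}

```text
clock: 9.75
position: [0.4587, -0.1699, 0.0072]
ee_rot: [1.14, 1.25, -1.136]
force: [-0.0, 1.6, 4.6]
width: 0.581
```

{"name": "step_arm", "arguments": {"rows": [[1,-0.02,0,0,0,0,0],[1,-0.06,0,0,0,0,0],[1,-0.11,0,0,0,0,0],[1,-0.16,0,0,0,0,0],[1,-0.21,0,0,0,0,0],[1,-0.22,0,0,0,0,0],[1,-0.22,0,0,0,0,0]]}}

```text
clock: 10.33
position: [0.4593, -0.1705, 0.1856]
ee_rot: [1.141, 1.246, -1.134]
force: [0.1, 0.1, -2.2]
width: 0.582
```

```bash
python3 look.py w7; python3 -c "
from h import *
goal(.4908,.118,.18,-7.1)"
```

```text
t=10.38 pos [ 0.4579 -0.17    0.1832] w 0.583 F [ 0.5 -0.7 -2.5]
shift mm [   3.2   60.2 -283.6] turn deg [12.57  0.04 -0.23]
row: [0.0039, 0.0752, -0.3545, 0.2096, 0.0006, -0.0039] nrows~ 7.0
```

View pics/w7.png

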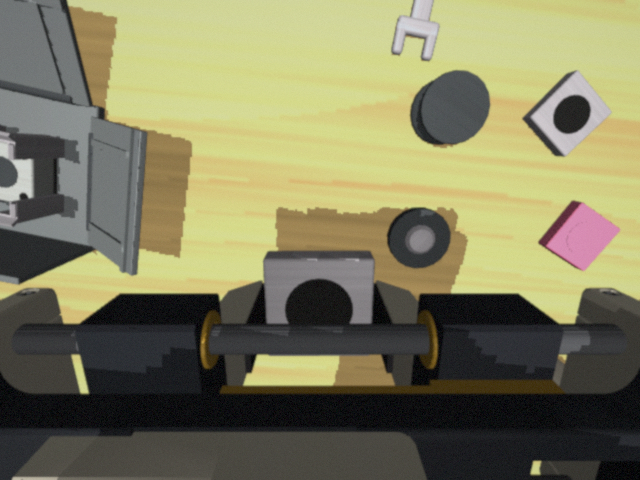

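{"name": "step_arm", "arguments": {"rows": [[1,0,0.007,-0.035,0.02,0,0],[1,0,0.018,-0.085,0.05,0,0],[1,0,0.028,-0.137,0.08,0,0],[1,0,0.04,-0.19,0.11,0,-0.001],[1,0.004,0.05,-0.24,0.14,0,-0.002],[1,0.004,0.06,-0.29,0.18,0,-0.003],[1,0.004,0.07,-0.34,0.2,0,-0.003],[1,0.004,0.075,-0.3545,0.21,0,-0.003],[1,0.004,0.075,-0.3545,0.21,0,-0.003],[1,0.004,0.075,-0.3545,0.21,0,-0.003],[1,0.004,0.075,-0.3545,0.21,0,-0.003]]}}

```text
clock: 11.3
position: [0.489, 0.1169, 0.1773]
ee_rot: [1.297, 1.15, -1.305]
force: [0.2, -0.4, -2.1]
width: 0.58
```

```bash
python3 look.py w8; python3 held.py w8 -9; python3 posts.py w8; python3 -c "
from h import *
goal(.4908,.118,.085,-7.1)"
```

```text
8704
x med -6.4 y [-27.2  10.5  26. ] z [-31.7  31.6]
w8
(1, 1) 373 x 20.2..39.0 y 18.4..37.0 mean [31.  29.6] z 0.0718
(1, -1) 395 x 20.5..39.7 y -38.5..-19.1 mean [ 31.7 -30.5] z 0.0723
t=11.35 pos [0.4892 0.1166 0.1777] w 0.582 F [-0.6  0.  -1.9]
shift mm [92.7  1.8 -1.8] turn deg [-0.1   0.1   0.25]
row: [0.1159, 0.0022, -0.0022, -0.0017, 0.0017, 0.0041] nrows~ 3.0
```

View pics/w8.png

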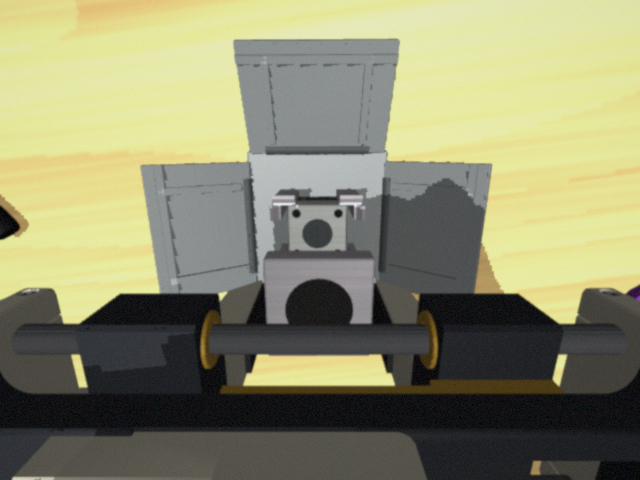

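{"name": "step_arm", "arguments": {"rows": [[1,0.03,0.001,-0.001,-0.001,0.001,0.003],[1,0.07,0.001,-0.001,-0.001,0.001,0.003],[1,0.1,0.001,-0.001,-0.001,0.001,0.003],[1,0.114,0.001,-0.001,-0.001,0.001,0.003],[1,0.114,0.001,-0.001,-0.001,0.001,0.003],[1,0.114,0.001,-0.001,-0.001,0.001,0.003],[1,0.114,0.001,-0.001,-0.001,0.001,0.003]]}}

```text
clock: 11.93
position: [0.4914, 0.1183, 0.0886]
ee_rot: [1.302, 1.147, -1.298]
force: [0.3, -0.2, -2.1]
width: 0.578
```

```bash
python3 -c "
from h import *
goal(.4908,.118,.046,-7.1)"
```

```text
t=11.93 pos [0.4914 0.1183 0.0886] w 0.578 F [ 0.3 -0.2 -2.1]
shift mm [42.6 -0.7  0.4] turn deg [-0.03 -0.07 -0.12]
row: [0.0533, -0.0008, 0.0005, -0.0005, -0.0012, -0.002] nrows~ 2.0
```

{"name": "step_arm", "arguments": {"rows": [[1,0.015,0,0,0,-0.001,-0.001],[1,0.03,0,0,0,-0.001,-0.001],[1,0.045,0,0,0,-0.001,-0.001],[1,0.052,0,0,0,-0.001,-0.001],[1,0.053,0,0,0,-0.001,-0.001],[1,0.053,0,0,0,-0.001,-0.001]]}}

```text
clock: 12.43
position: [0.4912, 0.1189, 0.0461]
ee_rot: [1.3, 1.148, -1.299]
force: [-0.1, -0.1, -1.5]
width: 0.582
```

{"name": "step_arm", "arguments": {"rows": [[1,0.0015,0,0,0,0,0],[1,0.0015,0,0,0,0,0],[-0.5,0.0015,0,0,0,0,0],[-0.5,0.0015,0,0,0,0,0],[-0.5,0.0015,0,0,0,0,0],[-0.5,0.0015,0,0,0,0,0],[-0.5,0.0015,0,0,0,0,0]]}}

```text
clock: 13.02
position: [0.4909, 0.1189, 0.0443]
ee_rot: [1.299, 1.148, -1.299]
force: [-1.1, -0.8, 0.3]
width: 0.749
```

{"name": "step_arm", "arguments": {"rows": [[-0.5,-0.02,0,0,0,0,0],[-0.5,-0.06,0,0,0,0,0],[-0.5,-0.11,0,0,0,0,0],[-0.5,-0.16,0,0,0,0,0],[-0.5,-0.19,0,0,0,0,0],[-0.5,-0.19,0,0,0,0,0],[-0.5,-0.19,0,0,0,0,0],[-0.5,-0.19,0,0,0,0,0]]}}

```text
clock: 13.68
position: [0.4904, 0.1188, 0.1958]
ee_rot: [1.299, 1.149, -1.3]
force: [-0.4, 0.6, 0.1]
width: 0.752
```

```bash
python3 look.py w9; python3 -c "
from h import *
from cell import cams
d=cams.get_image('top');np.savez('top2.npz',**d)
P=cloud(d)
for n,s,h in [('spA',(.5867,-.3914),.015),('disc',(.4551,-.2733),.014)]: print(n,square(d,P,s,h))
goal(.5875,-.3925,.15,-36.2)
goal(.5875,-.3925,.15,53.8)
"
```

```text
spA (array([ 0.5865528 , -0.39111368]), (54.132530212402344, 54.781822204589844), -36.307167053222656, array([ 0.58664353, -0.39129252]))
disc (array([ 0.48230331, -0.29591864]), (54.46665573120117, 29.140745162963867), -28.569271087646484, array([ 0.48324988, -0.2957089 ]))
t=13.78 pos [0.4899 0.1186 0.195 ] w 0.751 F [-0.   0.2 -0.3]
shift mm [ 45.2 159.7 495.2] turn deg [29.15  0.1   0.11]
row: [0.0565, 0.1996, 0.619, 0.4858, 0.0016, 0.0018] nrows~ 13.0
t=13.78 pos [0.4899 0.1186 0.195 ] w 0.751 F [-0.   0.2 -0.3]
shift mm [ 45.2 159.7 495.2] turn deg [-6.085e+01 -1.000e-02  1.500e-01]
row: [0.0565, 0.1996, 0.619, -1.0142, -0.0001, 0.0025] nrows~ 13.0
```

View pics/w9.png

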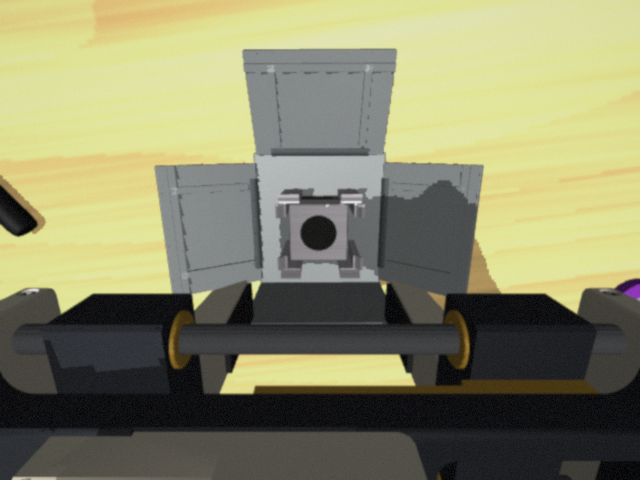

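Spacer B sits centred in the pocket, with its bore at (318,233). The disc has been knocked aside, so I'll find it again later. Next is spacer A.

{"name": "step_arm", "arguments": {"rows": [[-0.5,0,0.01,0.03,0.02,0,0],[-0.5,0,0.025,0.08,0.06,0,0],[-0.5,0,0.042,0.13,0.1,0,0],[-0.5,0,0.058,0.18,0.14,0,0],[-0.5,0,0.074,0.23,0.18,0,0],[-0.5,0,0.09,0.28,0.22,0,0],[-0.5,0,0.107,0.33,0.26,0,0],[-0.5,0,0.123,0.38,0.3,0,0],[-0.5,0,0.138,0.43,0.34,0,0],[-0.5,0,0.155,0.48,0.38,0,0],[-0.5,0,0.17,0.53,0.42,0,0],[-0.5,0.0,0.187,0.58,0.46,0,0]]}}

```text
clock: 14.78
position: [0.5807, -0.3579, 0.1945]
ee_rot: [1.639, 0.86, -1.643]
force: [0.9, 0.8, 0.0]
width: 0.753
```

```bash
python3 -c "
from h import *
goal(.5875,-.3925,.15,-36.2)
d=load('top2')
cv2.imwrite('pics/c4.png',cv2.resize(d['pixels'][160:330,355:525,::-1],None,fx=3.5,fy=3.5,interpolation=cv2.INTER_CUBIC))
"
```

```text
t=14.78 pos [ 0.5807 -0.3579  0.1945] w 0.753 F [0.9 0.8 0. ]
shift mm [44.5 25.4 24.5] turn deg [1.43 0.04 0.15]
row: [0.0556, 0.0318, 0.0307, 0.0238, 0.0007, 0.0024] nrows~ 2.0
```

View pics/c4.png

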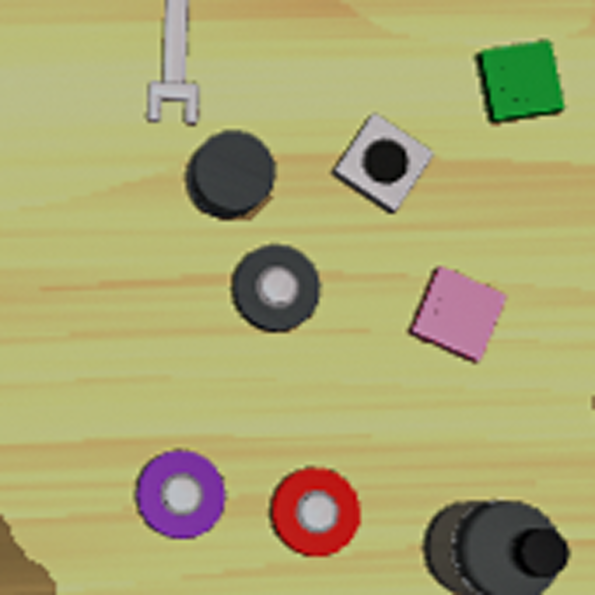

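The disc now lies at crop (277,288), below the pulley. Spacer A hasn't moved.

{"name": "step_arm", "arguments": {"rows": [[-0.5,0.03,0.015,0.015,0.023,0.001,0.002],[-0.5,0.055,0.032,0.031,0.023,0.001,0.002],[-0.5,0.055,0.032,0.031,0.023,0.001,0.002],[-0.5,0.055,0.032,0.031,0.023,0.001,0.002],[-0.5,0.055,0.032,0.031,0.023,0.001,0.002]]}}

```text
clock: 15.2
position: [0.5886, -0.3899, 0.1517]
ee_rot: [1.657, 0.844, -1.654]
force: [0.9, 1.0, -0.2]
width: 0.749
```

```bash
python3 look.py w10 .5875 -.3925 .015; python3 -c "
from h import *
goal(.5875,-.3925,.006,-36.2)"
```

```text
(array([ 0.58923273, -0.39413428]), (53.49424743652344, 53.289794921875), -35.92900085449219, array([ 0.58976264, -0.39432715]))
t=15.25 pos [ 0.5891 -0.3897  0.1526] w 0.751 F [ 0.  -0.1  0.4]
shift mm [1.466e+02 1.000e-01 3.400e+00] turn deg [ 0.25 -0.1  -0.12]
row: [0.1833, 0.0001, 0.0043, 0.0041, -0.0017, -0.002] nrows~ 4.0
```

View pics/w10.png

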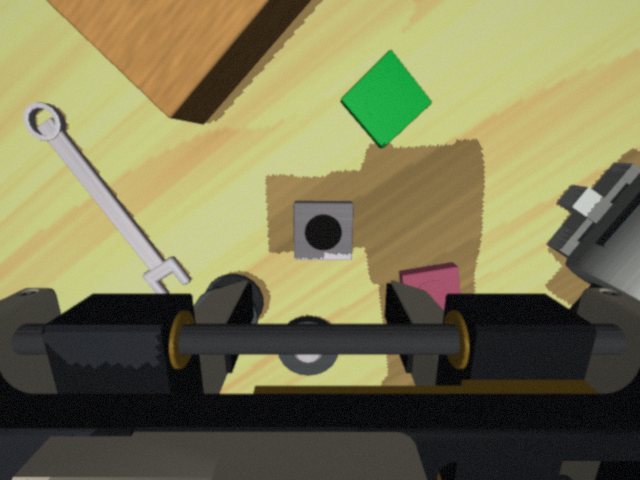

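{"name": "step_arm", "arguments": {"rows": [[-0.5,0.04,0.0022,0.0045,0.004,-0.001,-0.002],[-0.5,0.09,0.0022,0.0045,0.004,-0.001,-0.002],[-0.5,0.14,0.0022,0.0045,0.004,-0.001,-0.002],[-0.5,0.165,0.0022,0.0045,0.004,-0.001,-0.002],[-0.5,0.183,0.0022,0.0045,0.004,-0.001,-0.002],[-0.5,0.183,0.0022,0.0045,0.004,-0.001,-0.002],[-0.5,0.183,0.0022,0.0045,0.004,-0.001,-0.002]]}}

```text
clock: 15.83
position: [0.589, -0.3947, 0.007]
ee_rot: [1.658, 0.84, -1.657]
force: [2.0, 0.3, 0.4]
width: 0.751
```

{"name": "step_arm", "arguments": {"rows": [[1,0,0,0,0,0,0],[1,0,0,0,0,0,0],[1,0,0,0,0,0,0],[1,0,0,0,0,0,0],[1,0,0,0,0,0,0],[1,0,0,0,0,0,0],[1,0,0,0,0,0,0]], "newtons": 40}}

```text
clock: 16.42
position: [0.5893, -0.3957, 0.008]
ee_rot: [1.659, 0.837, -1.656]
force: [-1.5, 1.7, 7.5]
width: 0.579
```

{"name": "step_arm", "arguments": {"rows": [[1,-0.02,0,0,0,0,0],[1,-0.06,0,0,0,0,0],[1,-0.11,0,0,0,0,0],[1,-0.16,0,0,0,0,0],[1,-0.21,0,0,0,0,0],[1,-0.22,0,0,0,0,0],[1,-0.22,0,0,0,0,0]]}}

```text
clock: 17.0
position: [0.5899, -0.3964, 0.1868]
ee_rot: [1.661, 0.833, -1.653]
force: [1.5, -0.0, -2.2]
width: 0.581
```

```bash
python3 look.py w11; python3 held.py w11 -9; python3 -c "
from h import *
goal(.4908,.118,.18,-7.1)"
```

```text
8572
x med -5.7 y [-27.9  10.   25.2] z [-31.7  31.6]
t=17.05 pos [ 0.5887 -0.3954  0.1836] w 0.579 F [ 0.2  1.  -2.6]
shift mm [   2.5 -382.7 -356. ] turn deg [-29.18   0.03  -0.18]
row: [0.0031, -0.4784, -0.445, -0.4863, 0.0004, -0.0031] nrows~ 13.0
```

View pics/w11.png

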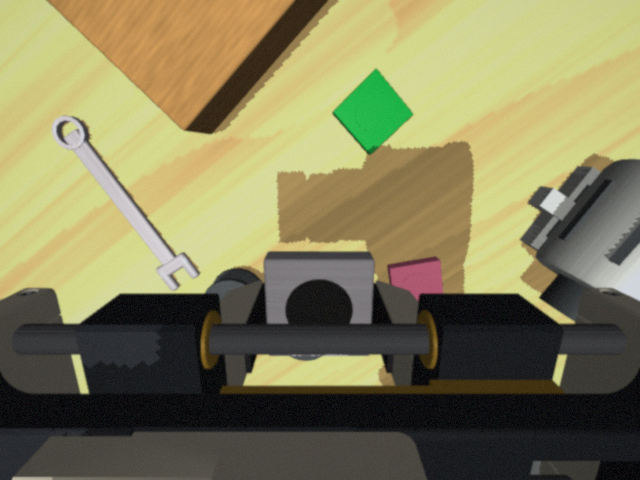

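{"name": "step_arm", "arguments": {"rows": [[1,0,-0.02,-0.02,-0.02,0,0],[1,0,-0.055,-0.052,-0.06,0,0],[1,0,-0.092,-0.087,-0.1,0,0],[1,0,-0.13,-0.122,-0.14,0,0],[1,0,-0.17,-0.158,-0.18,0,0],[1,0,-0.207,-0.193,-0.22,0,0],[1,0,-0.245,-0.228,-0.26,0,0],[1,0,-0.284,-0.264,-0.3,0,0],[1,0,-0.32,-0.298,-0.34,0,0],[1,0,-0.36,-0.335,-0.38,0,0],[1,0,-0.398,-0.37,-0.42,0,0],[1,0,-0.435,-0.405,-0.45,0,0]]}}

```text
clock: 18.05
position: [0.4969, 0.0729, 0.1799]
ee_rot: [1.323, 1.131, -1.329]
force: [1.4, -0.4, -1.7]
width: 0.583
```

```bash
python3 -c "
from h import *
goal(.4915,.118,.18,-7.1)"
```

```text
t=18.05 pos [0.4969 0.0729 0.1799] w 0.583 F [ 1.4 -0.4 -1.7]
shift mm [ -0.1 -12.5 -43.7] turn deg [-2.04  0.08  0.2 ]
row: [-0.0002, -0.0157, -0.0546, -0.0341, 0.0013, 0.0033] nrows~ 2.0
```

{"name": "step_arm", "arguments": {"rows": [[1,0,-0.008,-0.027,-0.017,0.001,0.002],[1,0,-0.0157,-0.053,-0.034,0.001,0.003],[1,0,-0.0157,-0.053,-0.034,0.001,0.003],[1,0,-0.0157,-0.053,-0.034,0.001,0.003],[1,0,-0.0157,-0.053,-0.034,0.001,0.003],[1,0,-0.0157,-0.053,-0.034,0.001,0.003]]}}

```text
clock: 18.55
position: [0.4934, 0.1138, 0.1809]
ee_rot: [1.303, 1.144, -1.302]
force: [0.5, -0.1, -2.2]
width: 0.583
```

```bash
python3 look.py w12; python3 held.py w12 -9; python3 posts.py w12; python3 -c "
from h import *
goal(.4915,.118,.095,-7.1)"
```

```text
8576
x med -5.8 y [-27.6  10.2  25.4] z [-31.6  31.6]
w12
(1, 1) 366 x 20.1..39.1 y 17.9..37.1 mean [31.1 29.5] z 0.0721
(1, -1) 378 x 20.3..39.7 y -38.2..-19.3 mean [ 31.6 -30.4] z 0.072
t=18.60 pos [0.4936 0.1139 0.1812] w 0.583 F [ 0.2 -0.1 -2.6]
shift mm [86.2 -2.8 -3.8] turn deg [-0.26  0.   -0.12]
row: [0.1077, -0.0035, -0.0048, -0.0043, 0.0, -0.002] nrows~ 3.0
```

{"name": "step_arm", "arguments": {"rows": [[1,0.0,-0.003,-0.004,-0.004,0,-0.002],[1,0.03,-0.003,-0.004,-0.004,0,-0.002],[1,0.07,-0.003,-0.004,-0.004,0,-0.002],[1,0.1,-0.003,-0.004,-0.004,0,-0.002],[1,0.107,-0.003,-0.004,-0.004,0,-0.002],[1,0.107,-0.003,-0.004,-0.004,0,-0.002],[1,0.107,-0.003,-0.004,-0.004,0,-0.002],[1,0.107,-0.003,-0.004,-0.004,0,-0.002]]}}

```text
clock: 19.27
position: [0.4933, 0.1191, 0.0977]
ee_rot: [1.302, 1.148, -1.295]
force: [0.3, 0.6, -1.5]
width: 0.579
```

```bash
python3 -c "
from h import *
goal(.4915,.118,.062,-7.1)"
```

```text
t=19.27 pos [0.4933 0.1191 0.0977] w 0.579 F [ 0.3  0.6 -1.5]
shift mm [35.7 -1.7  1.4] turn deg [ 0.08 -0.11 -0.19]
row: [0.0447, -0.0022, 0.0017, 0.0014, -0.0019, -0.0031] nrows~ 1.0
```

{"name": "step_arm", "arguments": {"rows": [[1,0.0,-0.0018,0.0012,0.001,-0.001,-0.002],[1,0.0,-0.0018,0.0012,0.001,-0.001,-0.002],[1,0.0,-0.0018,0.0012,0.001,-0.001,-0.002],[1,0.0,-0.0018,0.0012,0.001,-0.001,-0.002]]}}

```text
clock: 19.6
position: [0.4908, 0.1181, 0.0968]
ee_rot: [1.299, 1.149, -1.299]
force: [-0.3, -0.6, -1.4]
width: 0.579
```

```bash
python3 -c "
from h import *
goal(.4915,.118,.062,-7.1)"
```

```text
t=19.60 pos [0.4908 0.1181 0.0968] w 0.579 F [-0.3 -0.6 -1.4]
shift mm [34.8  0.7  0. ] turn deg [ 0.05 -0.01  0.01]
row: [0.0435, 0.0008, 0.0001, 0.0008, -0.0002, 0.0001] nrows~ 1.0
```

{"name": "step_arm", "arguments": {"rows": [[1,0.012,0.0005,0,0,0,0],[1,0.024,0.0005,0,0,0,0],[1,0.036,0.0005,0,0,0,0],[1,0.0435,0.0005,0,0,0,0],[1,0.045,0.0005,0,0,0,0],[1,0.045,0.0005,0,0,0,0]]}}

```text
clock: 20.1
position: [0.4904, 0.1177, 0.0598]
ee_rot: [1.298, 1.149, -1.301]
force: [-2.7, -1.9, 7.4]
width: 0.577
```

Contact shows the spacer is seated. I'll release and retreat.

{"name": "step_arm", "arguments": {"rows": [[-0.5,0,0,0,0,0,0],[-0.5,0,0,0,0,0,0],[-0.5,0,0,0,0,0,0],[-0.5,0,0,0,0,0,0],[-0.5,0,0,0,0,0,0]]}}

```text
clock: 20.52
position: [0.4909, 0.118, 0.06]
ee_rot: [1.299, 1.149, -1.3]
force: [0.3, 1.3, 0.5]
width: 0.743
```

{"name": "step_arm", "arguments": {"rows": [[-0.5,-0.02,0,0,0,0,0],[-0.5,-0.06,0,0,0,0,0],[-0.5,-0.11,0,0,0,0,0],[-0.5,-0.16,0,0,0,0,0],[-0.5,-0.175,0,0,0,0,0],[-0.5,-0.175,0,0,0,0,0],[-0.5,-0.175,0,0,0,0,0],[-0.5,-0.175,0,0,0,0,0]]}}

```text
clock: 21.18
position: [0.4903, 0.1177, 0.1991]
ee_rot: [1.297, 1.15, -1.302]
force: [0.7, -0.1, 0.0]
width: 0.752
```

```bash
python3 look.py w13; python3 -c "
from h import *
from cell import cams
d=cams.get_image('top');np.savez('top3.npz',**d)
P=cloud(d)
print('disc',square(d,P,(.489,-.306),.014))
w=load('w13');Q=cloud(w,w['T'])
for r,c in [(218,318),(262,318),(238,298),(238,340),(238,318)]: print(r,c,np.median(Q[r-2:r+3,c-2:c+3].reshape(-1,3),0).round(4))
goal(.489,-.306,.15,-7)
cv2.imwrite('pics/w13c.png',cv2.resize(w['pixels'][160:300,240:400,::-1],None,fx=4,fy=4))
"
```

```text
disc (array([ 0.495245  , -0.30565536]), (61.670265197753906, 62.328956604003906), -3.3961868286132812, array([ 0.49602599, -0.30667432]))
218 318 [0.5062 0.1165 0.0666]
262 318 [0.4654 0.1216 0.0664]
238 298 [0.4903 0.1367 0.0667]
238 340 [0.4856 0.0991 0.0669]
238 318 [0.4881 0.1186 0.0669]
t=21.28 pos [0.4902 0.1177 0.1987] w 0.748 F [-0.4  0.3 -0.2]
shift mm [ 49.1  51.  420.5] turn deg [-0.05  0.08  0.2 ]
row: [0.0614, 0.0638, 0.5257, -0.0009, 0.0013, 0.0034] nrows~ 11.0
```

View pics/w13c.png

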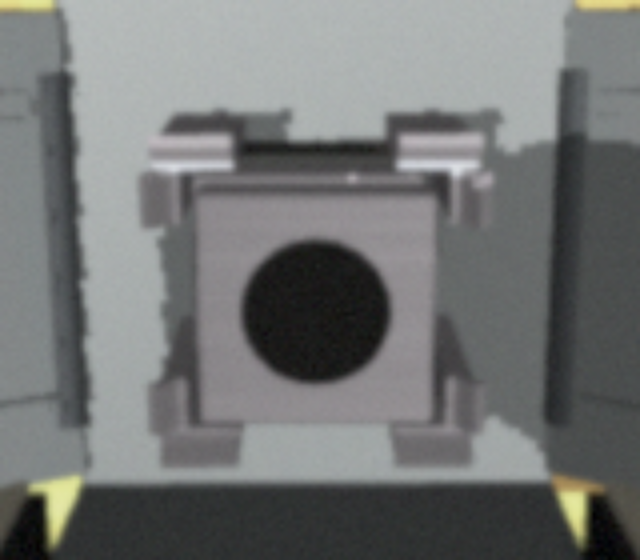

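The stack is level at 66.7 mm with two spacers in. Next is the dark disc, now at about (0.4955, -0.306).

{"name": "step_arm", "arguments": {"rows": [[-0.74,0,0.006,0.035,0,0,0],[-0.74,0,0.014,0.085,0,0,0],[-0.74,0,0.02,0.136,0,0,0],[-0.74,0,0.03,0.188,0,0,0],[-0.74,0,0.036,0.24,0,0,0],[-0.74,0,0.045,0.29,0,0,0.001],[-0.74,0,0.052,0.34,0,0,0.002],[-0.74,0.01,0.06,0.39,0,0.001,0.003],[-0.74,0.02,0.067,0.44,0,0.001,0.003],[-0.74,0.04,0.072,0.49,0,0.001,0.003],[-0.74,0.061,0.072,0.52,0,0.001,0.003],[-0.74,0.061,0.072,0.526,0,0.001,0.003]]}}

```text
clock: 22.28
position: [0.4923, -0.3118, 0.1468]
ee_rot: [1.302, 1.149, -1.308]
force: [-1.1, 0.2, -0.6]
width: 0.867
```

{"name": "step_arm", "arguments": {"rows": [[-0.74,0,0,0,0,0,0],[-0.74,0,0,0,0,0,0],[-0.74,0,0,0,0,0,0]]}}

```text
clock: 22.53
position: [0.4972, -0.3048, 0.1515]
ee_rot: [1.3, 1.149, -1.295]
force: [-0.1, 0.1, -0.5]
width: 0.87
```

```bash
python3 look.py w14
cat > disc.py <<'E'
from h import *
import sys
d=load(sys.argv[1]);T=d.get("T");h=float(sys.argv[2]);x,y=map(float,sys.argv[3:5])
P=cloud(d,T);px=d["pixels"].astype(int)
m=(np.hypot(P[...,0]-x,P[...,1]-y)<.045)&(abs(P[...,2]-h)<.0045)
n,l,st,c=cv2.connectedComponentsWithStats(m.astype(np.uint8));i=1+np.argmax(st[1:,4])
cs,_=cv2.findContours((l==i).astype(np.uint8),cv2.RETR_EXTERNAL,cv2.CHAIN_APPROX_NONE)
q=ray(d,max(cs,key=len)[:,0],h,T)[:,:2]*1000
print(cv2.fitEllipse(q.astype(np.float32)),cv2.minEnclosingCircle(q.astype(np.float32)))
mh=m&(px.min(-1)>110); v,u=np.where(mh)
if len(u): print("hub",mh.sum(),ray(d,np.c_[u,v],h,T).mean(0).round(4))
E
python3 disc.py w14 .014 .496 -.3065;python3 disc.py top3 .014 .496 -.3065; python3 -c "
from h import *
goal(.496,-.3065,.005,-7.1)"
```

```text
((498.1217346191406, -308.6650085449219), (61.857398986816406, 62.1425666809082), 75.72701263427734) ((498.13079833984375, -308.56524658203125), 31.570289611816406)
hub 386 [ 0.4971 -0.3103  0.014 ]
((495.92791748046875, -306.7441711425781), (61.22642135620117, 61.31550216674805), 69.95355987548828) ((496.06951904296875, -306.6055908203125), 32.09111785888672)
hub 60 [ 0.4963 -0.3081  0.014 ]
t=22.58 pos [ 0.4974 -0.3048  0.1518] w 0.867 F [ 0.1 -0.4 -0.4]
shift mm [146.8  -1.6   2.1] turn deg [ 0.2  -0.09 -0.16]
row: [0.1835, -0.002, 0.0026, 0.0033, -0.0016, -0.0027] nrows~ 4.0
```

View pics/w14.png

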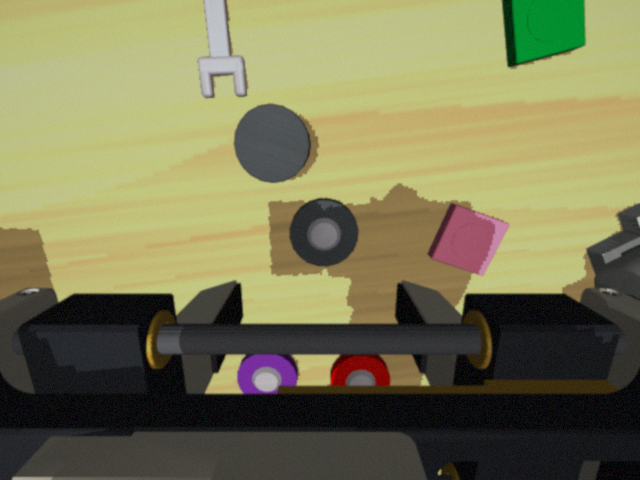

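The dark disc is at (324,232), between the pulley at (272,143) and the purple and red decoys. I'll descend on it.

{"name": "step_arm", "arguments": {"rows": [[-0.74,0.04,0.0008,0.005,0.003,-0.001,-0.002],[-0.74,0.09,0.0008,0.005,0.003,-0.001,-0.002],[-0.74,0.14,0.0008,0.005,0.003,-0.001,-0.002],[-0.74,0.165,0.0008,0.005,0.003,-0.001,-0.002],[-0.74,0.184,0.0008,0.005,0.003,-0.001,-0.002],[-0.74,0.184,0.0008,0.005,0.003,-0.001,-0.002],[-0.74,0.184,0.0008,0.005,0.003,-0.001,-0.002],[-0.74,0.184,0.0008,0.005,0.003,-0.001,-0.002]]}}

```text
clock: 23.25
position: [0.4981, -0.3102, 0.0056]
ee_rot: [1.301, 1.146, -1.3]
force: [0.5, 0.3, -1.0]
width: 0.871
```

{"name": "step_arm", "arguments": {"rows": [[1,0,0,0,0,0,0],[1,0,0,0,0,0,0],[1,0,0,0,0,0,0],[1,0,0,0,0,0,0],[1,0,0,0,0,0,0],[1,0,0,0,0,0,0],[1,0,0,0,0,0,0]], "newtons": 40}}

```text
clock: 23.83
position: [0.4975, -0.3106, 0.0052]
ee_rot: [1.302, 1.146, -1.301]
force: [0.1, 1.4, 7.4]
width: 0.685
```

{"name": "step_arm", "arguments": {"rows": [[1,-0.02,0,0,0,0,0],[1,-0.06,0,0,0,0,0],[1,-0.11,0,0,0,0,0],[1,-0.16,0,0,0,0,0],[1,-0.21,0,0,0,0,0],[1,-0.22,0,0,0,0,0],[1,-0.22,0,0,0,0,0]]}}

```text
clock: 24.42
position: [0.4986, -0.3117, 0.1838]
ee_rot: [1.303, 1.14, -1.298]
force: [0.8, 0.4, -2.0]
width: 0.686
```

```bash
python3 look.py w15; python3 held.py w15 -9; python3 -c "
from h import *
goal(.4908,.118,.18,-7.1)"
```

```text
9565
x med -7.5 y [-29.6   9.7  30.9] z [-32.1  32.4]
t=24.47 pos [ 0.4973 -0.3109  0.1811] w 0.680 F [-0.7  0.8 -3.1]
shift mm [   0.6  -60.5 -424.6] turn deg [-0.14  0.05 -0.12]
row: [0.0007, -0.0756, -0.5308, -0.0024, 0.0008, -0.0021] nrows~ 11.0
```

View pics/w15.png

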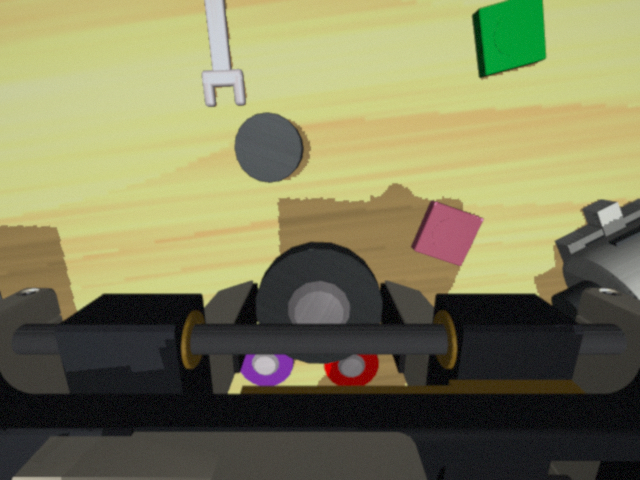

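{"name": "step_arm", "arguments": {"rows": [[1,0,-0.005,-0.035,0,0,0],[1,0,-0.012,-0.085,0,0,0],[1,0,-0.02,-0.135,0,0,0],[1,0,-0.027,-0.185,0,0,0],[1,0,-0.034,-0.235,0,0,0],[1,0,-0.04,-0.285,-0.001,0,0],[1,0,-0.047,-0.335,-0.001,0,-0.001],[1,0,-0.055,-0.385,-0.002,0,-0.001],[1,0,-0.063,-0.435,-0.002,0.001,-0.002],[1,0,-0.07,-0.485,-0.002,0.001,-0.002],[1,0,-0.074,-0.52,-0.002,0.001,-0.002],[1,0,-0.0756,-0.53,-0.002,0.001,-0.002]]}}

```text
clock: 25.47
position: [0.4883, 0.1233, 0.1779]
ee_rot: [1.294, 1.158, -1.298]
force: [-0.6, -0.0, -2.0]
width: 0.684
```

{"name": "step_arm", "arguments": {"rows": [[1,0,0,0,0,0,0],[1,0,0,0,0,0,0],[1,0,0,0,0,0,0],[1,0,0,0,0,0,0]]}}

```text
clock: 25.8
position: [0.4901, 0.1155, 0.1795]
ee_rot: [1.3, 1.149, -1.305]
force: [-0.2, 0.0, -2.0]
width: 0.681
```

```bash
python3 look.py w16; python3 held.py w16 -9; python3 posts.py w16
python3 - <<'E'
from h import *
goal(.4908,.118,.10,-7.1)
d=load('w16');P=cloud(d,d["tool_from_camera"])*1000
# disc far rim in tool frame
m=(abs(P[...,0]+7.5)<4)&(abs(P[...,2])<12)&(abs(P[...,1])<45)
print("far rim y",np.percentile(P[m][:,1],[98,99.5]).round(1))
m=(abs(P[...,0]+7.5)<6)&(abs(P[...,1])<45)&(abs(P[...,2])<30)&(d["pixels"].astype(int).min(-1)>110);print("hub",P[m].mean(0).round(1),m.sum())
E
```

```text
9561
x med -7.5 y [-29.7   9.7  30.9] z [-32.1  32.4]
w16
(1, 1) 772 x 11.2..38.9 y 11.5..36.3 mean [25.  23.8] z 0.0719
(1, -1) 787 x 11.0..38.8 y -37.4..-11.6 mean [ 24.5 -24.5] z 0.072
t=25.85 pos [0.4903 0.1158 0.1797] w 0.685 F [-0.4  0.2 -2. ]
shift mm [79.7  0.4 -2.2] turn deg [-0.16 -0.    0.16]
row: [0.0997, 0.0005, -0.0028, -0.0027, -0.0001, 0.0026] nrows~ 2.0
far rim y [30.7 31.1]
hub [-11.1   3.9   1.2] 1760
```

View pics/w16.png

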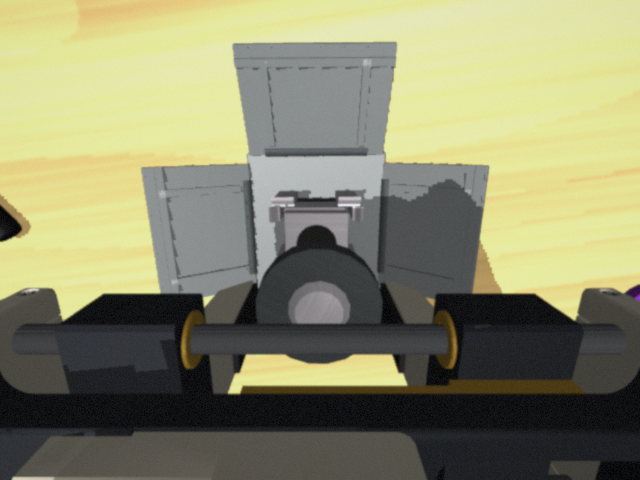

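{"name": "step_arm", "arguments": {"rows": [[1,0.03,0,-0.0025,-0.002,0,0.002],[1,0.06,0,-0.0025,-0.002,0,0.002],[1,0.09,0,-0.0025,-0.002,0,0.002],[1,0.1,0,-0.0025,-0.002,0,0.002],[1,0.1,0,-0.0025,-0.002,0,0.002],[1,0.1,0,-0.0025,-0.002,0,0.002],[1,0.1,0,-0.0025,-0.002,0,0.002]]}}

```text
clock: 26.43
position: [0.4914, 0.1197, 0.1014]
ee_rot: [1.301, 1.148, -1.297]
force: [0.1, 0.9, -2.3]
width: 0.684
```

```bash
python3 -c "
from h import *
goal(.4906,.118,.074,-7.1)"
```

```text
t=26.43 pos [0.4914 0.1197 0.1014] w 0.684 F [ 0.1  0.9 -2.3]
shift mm [27.4 -0.7  1.8] turn deg [ 0.07 -0.1  -0.1 ]
row: [0.0343, -0.0009, 0.0023, 0.0012, -0.0016, -0.0017] nrows~ 1.0
```

{"name": "step_arm", "arguments": {"rows": [[1,0.0,-0.0005,0.0015,0.001,-0.001,-0.001],[1,0.0,-0.0005,0.0015,0.001,-0.001,-0.001],[1,0.01,-0.0005,0.0015,0.001,-0.001,-0.001],[1,0.02,-0.0005,0.0015,0.001,-0.001,-0.001],[1,0.03,-0.0005,0.0015,0.001,-0.001,-0.001],[1,0.034,-0.0005,0.0015,0.001,-0.001,-0.001],[1,0.034,-0.0005,0.0015,0.001,-0.001,-0.001],[1,0.034,-0.0005,0.0015,0.001,-0.001,-0.001]]}}

```text
clock: 27.1
position: [0.4895, 0.1184, 0.073]
ee_rot: [1.298, 1.149, -1.301]
force: [-3.2, -1.7, 10.7]
width: 0.684
```

```bash
python3 look.py w17; python3 -c "
from h import *
goal(.4906,.118,.0725,-7.1)"
```

```text
t=27.15 pos [0.4895 0.1184 0.073 ] w 0.685 F [-3.6 -1.8  9.4]
shift mm [0.5 1.2 0.2] turn deg [0.04 0.04 0.11]
row: [0.0006, 0.0015, 0.0003, 0.0006, 0.0007, 0.0018] nrows~ 1.0
```

View pics/w17.png

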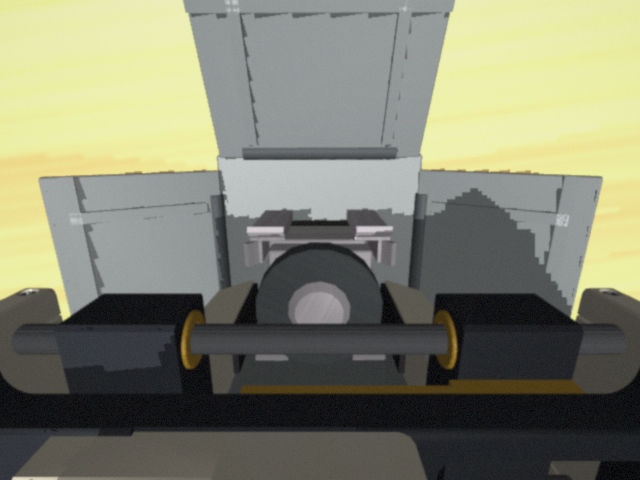

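The 10 N reading says the disc is seated. I'll ease off and release.

{"name": "step_arm", "arguments": {"rows": [[1,-0.0005,0.001,0,0,0,0],[1,-0.0005,0.001,0,0,0,0],[-0.7,-0.0005,0.001,0,0,0,0],[-0.7,-0.0005,0.001,0,0,0,0],[-0.7,-0.0005,0.001,0,0,0,0],[-0.7,-0.0005,0.001,0,0,0,0],[-0.7,-0.0005,0.001,0,0,0,0]]}}

```text
clock: 27.73
position: [0.4908, 0.1185, 0.0733]
ee_rot: [1.299, 1.149, -1.3]
force: [-1.0, 0.3, -0.0]
width: 0.845
```

{"name": "step_arm", "arguments": {"rows": [[-0.7,-0.015,0,0,0,0,0],[-0.7,-0.04,0,0,0,0,0],[-0.7,-0.09,0,0,0,0,0],[-0.7,-0.14,0,0,0,0,0],[-0.7,-0.18,0,0,0,0,0],[-0.7,-0.18,0,0,0,0,0],[-0.7,-0.18,0,0,0,0,0],[-0.7,-0.18,0,0,0,0,0]]}}

```text
clock: 28.4
position: [0.4905, 0.1183, 0.217]
ee_rot: [1.299, 1.149, -1.3]
force: [0.0, 0.1, -0.4]
width: 0.851
```

```bash
python3 look.py w18; python3 posts.py w18; python3 disc.py w18 .082 .4908 .118
python3 - <<'E'
from h import *
from cell import cams
d=cams.get_image('top');np.savez('top4.npz',**d)
# panel angles: points beyond hinge lines in case frame
c=np.array([.4908,.118]);a=-.124
A=np.array([[np.cos(a),-np.sin(a)],[np.sin(a),np.cos(a)]])
for n in ("top4","w18"):
    d=load(n);P=cloud(d,d.get("T"));q=(P[...,:2]-c)@A;z=P[...,2]
    for nm,u,v,h in (("left",q[...,1],q[...,0],.066),("right",-q[...,1],q[...,0],.066),("far",q[...,0],q[...,1],.072)):
        m=(u>h+.01)&(u<h+.1)&(abs(v)<.05)&(z>.02)&(z<.11)
        f=np.polyfit(u[m],z[m],1);ang=np.arctan(f[0])
        print(n,nm,m.sum(),"ang %.2f"%ang,"u max %.4f z max %.4f"%(np.percentile(u[m],99),np.percentile(z[m],99)), "predicted outer tip u,z",round(h+.09*np.cos(ang),4),round(.012+.09*np.sin(ang),4))
cv2.imwrite('pics/top4.png',load("top4")["pixels"][:,:,::-1])
E
```

```text
w18
(1, 1) 475 x 12.1..39.4 y 12.1..36.5 mean [27.7 26.1] z 0.08
(1, -1) 472 x 12.2..39.6 y -37.4..-12.2 mean [ 27.6 -26.8] z 0.08
(-1, 1) 345 x -35.9..-12.0 y 14.3..36.8 mean [-26.4  27.2] z 0.08
(-1, -1) 377 x -35.9..-11.7 y -38.2..-12.9 mean [-26.  -28.4] z 0.08
((490.4915771484375, 118.87046813964844), (61.98032760620117, 62.176422119140625), 98.5158920288086) ((490.3692932128906, 118.87214660644531), 31.617862701416016)
hub 565 [0.4893 0.119  0.082 ]
top4 left 7 ang -0.31 u max 0.1441 z max 0.0620 predicted outer tip u,z 0.1518 -0.0152
top4 right 933 ang 0.63 u max 0.1365 z max 0.0721 predicted outer tip u,z 0.139 0.0647
top4 far 688 ang 0.44 u max 0.1506 z max 0.0585 predicted outer tip u,z 0.1533 0.0505
w18 left 7348 ang 0.52 u max 0.1416 z max 0.0601 predicted outer tip u,z 0.144 0.0569
w18 right 7181 ang 0.63 u max 0.1362 z max 0.0681 predicted outer tip u,z 0.1385 0.0653
w18 far 9156 ang 0.45 u max 0.1512 z max 0.0548 predicted outer tip u,z 0.1531 0.051
```

View pics/w18.png

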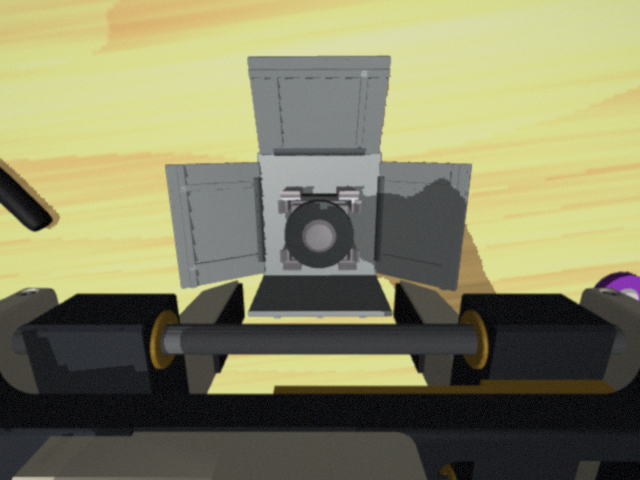

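View pics/top4.png

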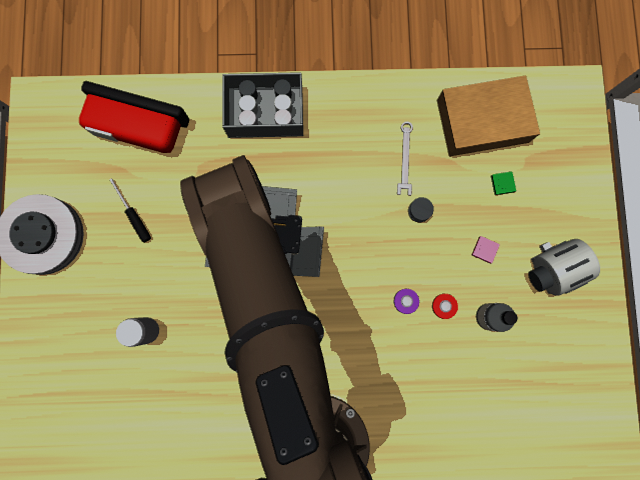

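The disc is centred at (0.4905, 0.1188), under 1 mm from the pocket centre, and flat. The wall angles are left 0.52, right 0.63 and far 0.45. I'll shut the fingers and raise the far wall first.

```bash
cat >> h.py <<'E'
C=np.array([.4908,.118]);YAW=-.124
def case(u,v):
    c,s=np.cos(YAW),np.sin(YAW); return C[0]+c*u-s*v, C[1]+s*u+c*v
def cgoal(u,v,z,psi=-7.1):
    from cell import status
    p=status.observe()["position"][:2]-C;c,s=np.cos(YAW),np.sin(YAW)
    print("now case uv mm",round(1000*(c*p[0]+s*p[1]),1),round(1000*(-s*p[0]+c*p[1]),1))
    goal(*case(u,v),z,psi)
E
python3 -c "
from h import *
cgoal(.174,0,.17)"
```

```text
now case uv mm -0.8 0.1
t=28.50 pos [0.49   0.1182 0.2161] w 0.849 F [-0.1  0.9 -0.4]
shift mm [ 45.5 174.9   0.2] turn deg [0.05 0.07 0.18]
row: [0.0569, 0.2187, 0.0002, 0.0008, 0.0012, 0.003] nrows~ 5.0
```

{"name": "step_arm", "arguments": {"rows": [[1,0,0.03,0,0,0,0],[1,0,0.08,0,0,0,0.001],[1,0,0.13,0,0,0.001,0.002],[1,0,0.18,0,0,0.001,0.003],[1,0.02,0.218,0,0,0.001,0.003],[1,0.057,0.218,0,0,0.001,0.003],[1,0.057,0.218,0,0,0.001,0.003],[1,0.057,0.218,0,0,0.001,0.003],[1,0.057,0.218,0,0,0.001,0.003]], "newtons": 20}}

```text
clock: 29.25
position: [0.6632, 0.0975, 0.1718]
ee_rot: [1.3, 1.149, -1.298]
force: [-0.5, 0.5, 0.8]
width: 0.251
```

```bash
python3 look.py w19; python3 -c "
from h import *
cgoal(.174,0,.03)"
```

```text
now case uv mm 174.1 1.2
t=29.30 pos [0.6637 0.0976 0.1728] w 0.207 F [0.1 0.  1.4]
shift mm [142.7  -0.5   1.4] turn deg [ 0.09 -0.08 -0.16]
row: [0.1784, -0.0006, 0.0017, 0.0014, -0.0014, -0.0026] nrows~ 4.0
```

View pics/w19.png

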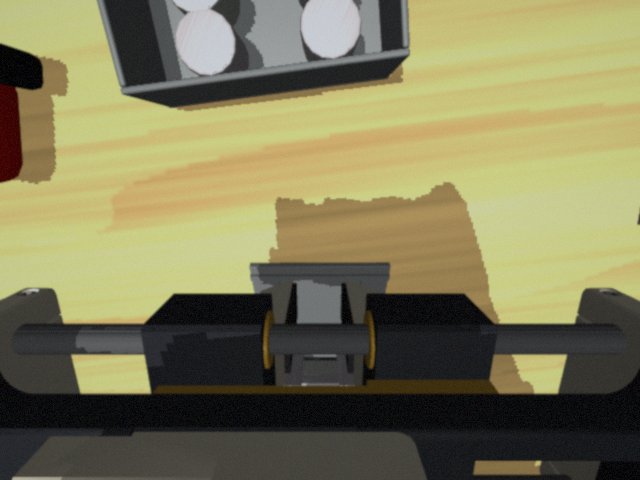

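{"name": "step_arm", "arguments": {"rows": [[1,0,0.002,0.001,0.001,-0.001,-0.002],[1,0,0.002,0.001,0.001,-0.001,-0.002],[1,0.04,0.002,0.001,0.001,-0.001,-0.002],[1,0.09,0.002,0.001,0.001,-0.001,-0.002],[1,0.13,0.002,0.001,0.001,-0.001,-0.002],[1,0.165,0.002,0.001,0.001,-0.001,-0.002],[1,0.178,0.002,0.001,0.001,-0.001,-0.002],[1,0.178,0.002,0.001,0.001,-0.001,-0.002],[1,0.178,0.002,0.001,0.001,-0.001,-0.002]]}}

```text
clock: 30.05
position: [0.6664, 0.0963, 0.0304]
ee_rot: [1.301, 1.147, -1.299]
force: [0.5, -0.4, 0.3]
width: 0.006
```

```bash
python3 -c "
from h import *
cgoal(.12,0,.04)"
```

```text
now case uv mm 176.9 0.2
t=30.05 pos [0.6664 0.0963 0.0304] w 0.006 F [ 0.5 -0.4  0.3]
shift mm [ -9.6 -56.9   0.2] turn deg [-0.01 -0.01 -0.06]
row: [-0.012, -0.0711, 0.0002, -0.0002, -0.0002, -0.001] nrows~ 2.0
```

{"name": "step_arm", "arguments": {"rows": [[1,-0.001,-0.01,0,0,0,0],[1,-0.003,-0.02,0,0,0,0],[1,-0.005,-0.03,0,0,0,0],[1,-0.007,-0.04,0,0,0,0],[1,-0.009,-0.05,0,0,0,0],[1,-0.011,-0.06,0,0,0,0],[1,-0.012,-0.07,0,0,0,0],[1,-0.012,-0.07,0,0,0,0]]}}

```text
clock: 30.72
position: [0.6166, 0.1032, 0.0455]
ee_rot: [1.311, 1.138, -1.288]
force: [1.2, -0.3, 0.6]
width: 0.001
```

```bash
python3 look.py w20; python3 -c "
from h import *
cgoal(.0825,0,.05)"
```

```text
now case uv mm 123.4 0.7
t=30.77 pos [0.6134 0.1034 0.0433] w 0.006 F [1.2 0.9 1.1]
shift mm [ -7.  -40.9   0.7] turn deg [-0.06 -0.15 -0.5 ]
row: [-0.0088, -0.0511, 0.0009, -0.0009, -0.0025, -0.0084] nrows~ 1.0
```

View pics/w20.png

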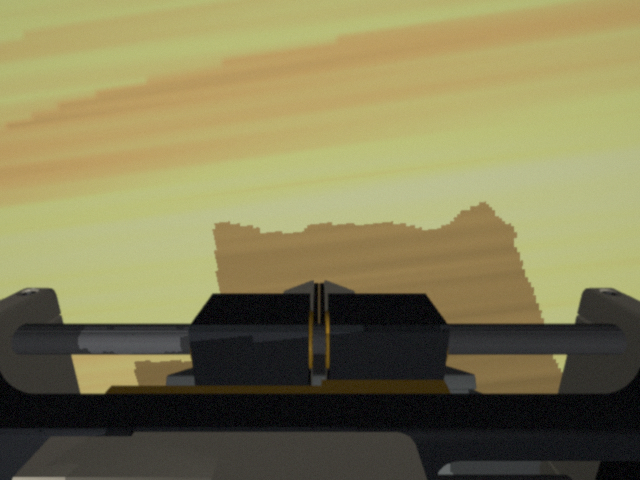

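{"name": "step_arm", "arguments": {"rows": [[1,-0.003,-0.01,0,0,0,-0.002],[1,-0.006,-0.02,0,0,0,-0.004],[1,-0.009,-0.03,0,0,-0.001,-0.006],[1,-0.009,-0.037,0,0,-0.001,-0.006],[1,-0.009,-0.044,0,0,-0.001,-0.006],[1,-0.009,-0.048,0,0,-0.001,-0.006],[1,-0.009,-0.048,0,0,-0.001,-0.006],[1,-0.009,-0.048,0,0,-0.001,-0.006]]}}

```text
clock: 31.43
position: [0.5717, 0.108, 0.0458]
ee_rot: [1.296, 1.152, -1.305]
force: [1.5, -0.2, 0.9]
width: 0.005
```

```bash
python3 -c "
from h import *
cgoal(.0825,0,.05)"
```

```text
now case uv mm 81.5 0.0
t=31.43 pos [0.5717 0.108  0.0458] w 0.005 F [ 1.5 -0.2  0.9]
shift mm [-4.2  0.9  0.1] turn deg [-0.01  0.07  0.38]
row: [-0.0052, 0.0012, 0.0001, -0.0001, 0.0012, 0.0064] nrows~ 1.0
```

{"name": "step_arm", "arguments": {"rows": [[1,-0.005,-0.001,0,0,0.001,0.003],[1,-0.005,-0.002,0,0,0.001,0.003],[1,-0.005,-0.003,0,0,0.001,0.003],[1,-0.005,-0.003,0,0,0.001,0.003]]}}

```text
clock: 31.77
position: [0.5716, 0.1079, 0.0504]
ee_rot: [1.301, 1.148, -1.3]
force: [8.2, -0.4, -2.8]
width: 0.003
```

```bash
python3 -c "
from h import *
cgoal(.14,0,.05)"
```

```text
now case uv mm 81.4 -0.1
t=31.77 pos [0.5716 0.1079 0.0504] w 0.003 F [ 8.2 -0.4 -2.8]
shift mm [ 0.5 58.6 -0.1] turn deg [-0.05 -0.03 -0.02]
row: [0.0006, 0.0733, -0.0001, -0.0008, -0.0005, -0.0003] nrows~ 2.0
```

The 8 N reading means the far wall is against its stop. I'll back off outward, rise, and go to the right wall.

{"name": "step_arm", "arguments": {"rows": [[1,0,0.01,0,0,0,0],[1,0,0.03,0,0,0,0],[1,0,0.06,0,0,0,0],[1,-0.04,0.07,0,0,0,0],[1,-0.09,0.07,0,0,0,0],[1,-0.14,0.07,0,0,0,0],[1,-0.17,0.07,0,0,0,0],[1,-0.17,0.07,0,0,0,0],[1,-0.17,0.07,0,0,0,0]]}}

```text
clock: 32.52
position: [0.6261, 0.1014, 0.1872]
ee_rot: [1.3, 1.15, -1.301]
force: [0.5, 0.5, 0.2]
width: 0.008
```

```bash
python3 look.py w21; python3 -c "
from h import *
cgoal(0,-.17,.18)"
```

```text
now case uv mm 135.4 -0.1
t=32.57 pos [0.6251 0.1011 0.1855] w 0.003 F [-0.7  0.1 -0.7]
shift mm [   6.2 -135.3  169.9] turn deg [-0.01  0.02  0.24]
row: [0.0077, -0.1692, 0.2123, -0.0002, 0.0003, 0.004] nrows~ 6.0
```

View pics/w21.png

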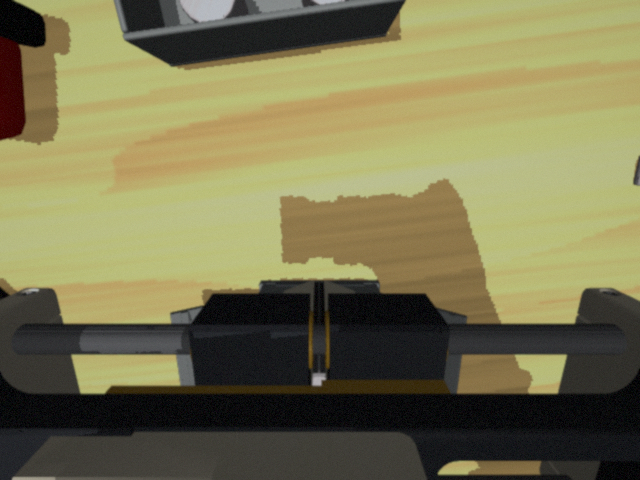

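{"name": "step_arm", "arguments": {"rows": [[1,0,-0.02,0.025,0,0,0],[1,0,-0.05,0.062,0,0,0],[1,0,-0.08,0.1,0,0,0.001],[1,0,-0.11,0.138,0,0,0.002],[1,0,-0.14,0.175,0,0,0.003],[1,0.007,-0.165,0.208,0,0,0.004],[1,0.007,-0.169,0.214,0,0,0.004],[1,0.007,-0.169,0.214,0,0,0.004],[1,0.007,-0.169,0.214,0,0,0.004],[1,0.007,-0.169,0.214,0,0,0.004]]}}

```text
clock: 33.4
position: [0.471, -0.0507, 0.1802]
ee_rot: [1.3, 1.149, -1.298]
force: [0.5, -0.3, 0.7]
width: 0.008
```

```bash
python3 look.py w22; python3 -c "
from h import *
cgoal(0,-.17,.035)"
```

```text
now case uv mm 1.4 -169.7
t=33.45 pos [ 0.4711 -0.0506  0.1803] w 0.007 F [ 0.8 -0.3 -0.3]
shift mm [145.3  -1.5   0.3] turn deg [ 0.1  -0.02 -0.04]
row: [0.1816, -0.0018, 0.0004, 0.0017, -0.0004, -0.0006] nrows~ 4.0
```

View pics/w22.png

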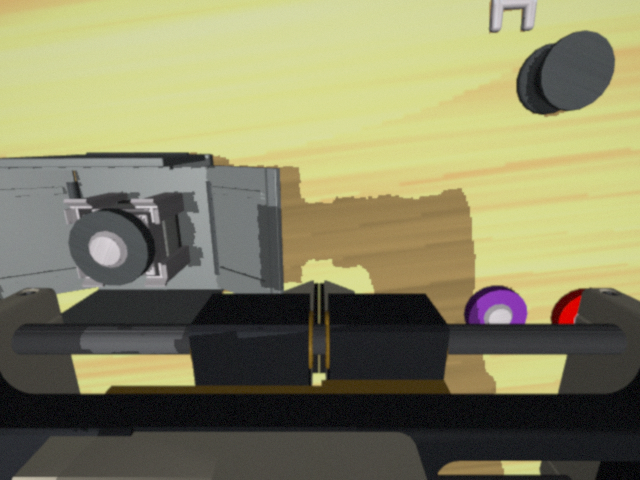

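The far wall stands upright at row 158. The right wall's free edge at column 280 is clear of the fingers, so I'll descend.

{"name": "step_arm", "arguments": {"rows": [[1,0.03,0,0,0.001,0,0],[1,0.08,0,0,0.001,0,0],[1,0.13,0,0,0.001,0,0],[1,0.165,0,0,0.001,0,0],[1,0.175,0,0,0.001,0,0],[1,0.175,0,0,0.001,0,0],[1,0.175,0,0,0.001,0,0]]}}

```text
clock: 34.03
position: [0.4712, -0.0514, 0.0412]
ee_rot: [1.301, 1.147, -1.299]
force: [0.4, 0.1, 0.4]
width: 0.005
```

```bash
python3 -c "
from h import *
cgoal(0,-.12,.048)"
```

```text
now case uv mm 1.5 -170.5
t=34.03 pos [ 0.4712 -0.0514  0.0412] w 0.005 F [0.4 0.1 0.4]
shift mm [ -6.8  -1.6 -50.5] turn deg [-0.02 -0.   -0.06]
row: [-0.0085, -0.0019, -0.0632, -0.0003, -0.0001, -0.001] nrows~ 2.0
```

{"name": "step_arm", "arguments": {"rows": [[1,0,-0.001,-0.01,0,0,0],[1,-0.001,-0.002,-0.02,0,0,0],[1,-0.002,-0.002,-0.03,0,0,0],[1,-0.004,-0.002,-0.04,0,0,0],[1,-0.006,-0.002,-0.05,0,0,0],[1,-0.008,-0.002,-0.06,0,0,0],[1,-0.008,-0.002,-0.07,0,0,0],[1,-0.01,-0.002,-0.08,0,0,0],[1,-0.01,-0.002,-0.09,0,0,0],[1,-0.01,-0.002,-0.095,0,0,0],[1,-0.01,-0.002,-0.095,0,0,0]]}}

```text
clock: 34.95
position: [0.4785, 0.0258, 0.0488]
ee_rot: [1.3, 1.149, -1.297]
force: [-0.1, -0.1, -0.5]
width: 0.002
```

```bash
python3 -c "
from h import *
cgoal(0,-.085,.05)"
```

```text
now case uv mm -0.8 -93.0
t=34.95 pos [0.4785 0.0258 0.0488] w 0.002 F [-0.1 -0.1 -0.5]
shift mm [-1.2  0.8 -8. ] turn deg [ 0.1  -0.05 -0.07]
row: [-0.0015, 0.0011, -0.01, 0.0016, -0.0009, -0.0012] nrows~ 1.0
```

{"name": "step_arm", "arguments": {"rows": [[1,0,0.001,-0.004,0,0,0],[1,0,0.001,-0.008,0,0,0],[1,0,0.001,-0.011,0,0,0],[1,0,0.001,-0.011,0,0,0]]}}

```text
clock: 35.28
position: [0.48, 0.0327, 0.0485]
ee_rot: [1.301, 1.147, -1.3]
force: [-0.6, 0.4, 0.3]
width: 0.005
```

```bash
python3 look.py w23; python3 -c "
from h import *
cgoal(0,-.085,.05)"
```

```text
now case uv mm 0.0 -86.1
t=35.33 pos [0.4802 0.0325 0.0485] w 0.005 F [ 0.4  0.  -1.1]
shift mm [-1.5 -0.  -1.1] turn deg [-0.06  0.   -0.05]
row: [-0.0018, -0.0, -0.0014, -0.0009, 0.0, -0.0008] nrows~ 1.0
```

View pics/w23.png

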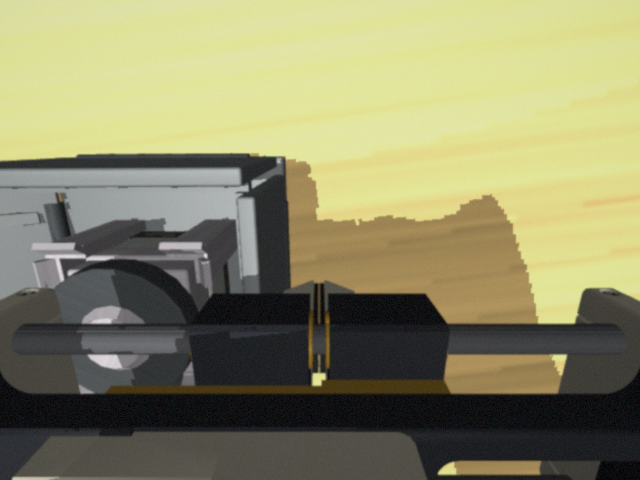

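{"name": "step_arm", "arguments": {"rows": [[1,-0.002,0,-0.003,0,0,0],[1,-0.002,0,-0.005,0,0,0],[1,-0.002,0,-0.006,0,0,0],[1,-0.002,0,-0.006,0,0,0],[1,-0.002,0,-0.006,0,0,0]]}}

```text
clock: 35.75
position: [0.48, 0.0337, 0.05]
ee_rot: [1.3, 1.143, -1.305]
force: [-0.9, -11.6, 0.2]
width: 0.006
```

Run:
```python
from h import *
cgoal(0,-.085,.05)
d=load('w23');P=cloud(d,d['T']);c,s=np.cos(YAW),np.sin(YAW)
q=(P[...,:2]-C)@np.array([[c,-s],[s,c]])*1000
z=P[...,2]*1000
for r in (200,230,260,285): print(r,[(k,q[r,k].round(0).tolist(),int(z[r,k])) for k in range(225,300,8)])
```

```text
now case uv mm -0.3 -85.0
t=35.75 pos [0.48   0.0337 0.05  ] w 0.006 F [ -0.9 -11.6   0.2]
shift mm [0.  0.3 0. ] turn deg [-0.26  0.2   0.02]
row: [0.0, 0.0003, 0.0, -0.0044, 0.0033, 0.0003] nrows~ 1.0
200 [(225, [47.0, -31.0], 10), (233, [47.0, -36.0], 11), (241, [61.0, -61.0], 100), (249, [61.0, -64.0], 100), (257, [60.0, -66.0], 96), (265, [57.0, -66.0], 79), (273, [54.0, -66.0], 58), (281, [50.0, -66.0], 29), (289, [45.0, -67.0], -1), (297, [45.0, -72.0], -1)]
230 [(225, [77.0, -86.0], 205), (233, [30.0, -36.0], 15), (241, [51.0, -61.0], 100), (249, [51.0, -63.0], 100), (257, [50.0, -66.0], 98), (265, [47.0, -66.0], 83), (273, [42.0, -66.0], 63), (281, [35.0, -66.0], 34), (289, [26.0, -67.0], 0), (297, [26.0, -72.0], 0)]
260 [(225, [19.0, -36.0], 37), (233, [10.0, -33.0], 10), (241, [41.0, -60.0], 100), (249, [41.0, -63.0], 101), (257, [41.0, -65.0], 100), (265, [36.0, -66.0], 86), (273, [29.0, -66.0], 67), (281, [19.0, -66.0], 38), (289, [11.0, -68.0], 14), (297, [6.0, -72.0], -1)]
285 [(225, [-7.0, -27.0], 11), (233, [-7.0, -32.0], 10), (241, [28.0, -57.0], 91), (249, [32.0, -62.0], 100), (257, [32.0, -65.0], 100), (265, [27.0, -66.0], 90), (273, [19.0, -66.0], 70), (281, [7.0, -66.0], 43), (289, [-4.0, -68.0], 17), (297, [-13.0, -71.0], -2)]
```

The right wall is upright: its outer face reads v = -66 mm at every height. Now the left wall.

{"name": "step_arm", "arguments": {"rows": [[1,0,0,0.01,0,0,0],[1,0,0,0.03,0,0,0],[1,0,0,0.05,0,0,0],[1,-0.04,0,0.05,0,0,0],[1,-0.09,0,0.05,0,0,0],[1,-0.14,0,0.05,0,0,0],[1,-0.18,0,0.05,0,0,0],[1,-0.19,0,0.05,0,0,0],[1,-0.19,0,0.05,0,0,0]]}}

```text
clock: 36.5
position: [0.4775, -0.0025, 0.2051]
ee_rot: [1.305, 1.143, -1.295]
force: [0.4, -0.2, -0.5]
width: 0.004
```

```bash
python3 -c "
from h import *
cgoal(0,.177,.19)"
```

```text
now case uv mm 1.7 -121.2
t=36.50 pos [ 0.4775 -0.0025  0.2051] w 0.004 F [ 0.4 -0.2 -0.5]
shift mm [  15.5   -2.2 -298.2] turn deg [-0.08 -0.08 -0.4 ]
row: [0.0194, -0.0028, -0.3727, -0.0013, -0.0014, -0.0067] nrows~ 8.0
```

{"name": "step_arm", "arguments": {"rows": [[1,0,0,-0.03,0,0,0],[1,0,0,-0.08,0,0,0],[1,0,0,-0.13,0,0,-0.002],[1,0,0,-0.18,0,0,-0.003],[1,0,-0.001,-0.23,0,0,-0.004],[1,0,-0.002,-0.28,0,0,-0.005],[1,0.01,-0.002,-0.33,0,-0.001,-0.005],[1,0.019,-0.002,-0.372,0,-0.001,-0.005],[1,0.019,-0.002,-0.372,0,-0.001,-0.005],[1,0.019,-0.002,-0.372,0,-0.001,-0.005],[1,0.019,-0.002,-0.372,0,-0.001,-0.005]]}}

```text
clock: 37.42
position: [0.5106, 0.292, 0.1852]
ee_rot: [1.295, 1.15, -1.307]
force: [0.1, -0.3, 1.1]
width: 0.004
```

```bash
python3 look.py w24; python3 -c "
from h import *
cgoal(0,.177,.035)"
```

```text
now case uv mm -1.4 174.5
t=37.47 pos [0.511  0.2913 0.1858] w 0.010 F [ 0.  -1.1 -0.3]
shift mm [150.7   2.2  -3. ] turn deg [-0.14  0.18  0.32]
row: [0.1884, 0.0028, -0.0037, -0.0023, 0.003, 0.0053] nrows~ 4.0
```

View pics/w24.png

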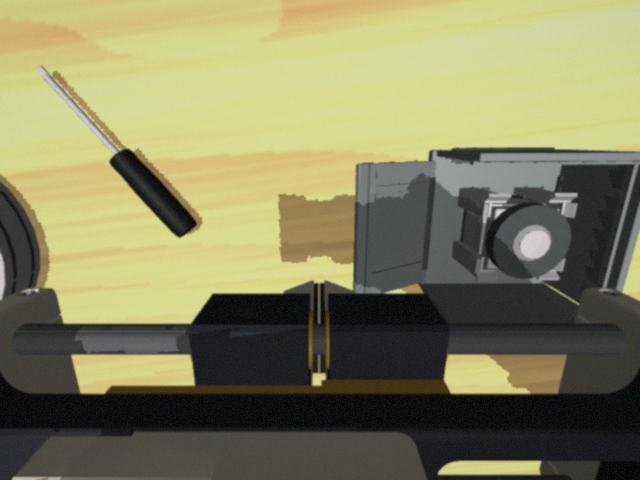

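The left wall's edge at column 356 is clear of the fingers, and the driver is well to the left. I'll descend.

{"name": "step_arm", "arguments": {"rows": [[1,0.03,0.001,-0.003,-0.001,0.002,0.004],[1,0.08,0.002,-0.003,-0.001,0.002,0.004],[1,0.13,0.002,-0.003,-0.001,0.002,0.004],[1,0.165,0.002,-0.003,-0.001,0.002,0.004],[1,0.184,0.002,-0.003,-0.001,0.002,0.004],[1,0.184,0.002,-0.003,-0.001,0.002,0.004],[1,0.184,0.002,-0.003,-0.001,0.002,0.004]]}}

```text
clock: 38.05
position: [0.5125, 0.2933, 0.0396]
ee_rot: [1.301, 1.147, -1.302]
force: [-0.0, 0.3, 1.4]
width: 0.007
```

```bash
python3 -c "
from h import *
cgoal(0,.090,.048)"
```

```text
now case uv mm -0.1 176.6
t=38.05 pos [0.5125 0.2933 0.0396] w 0.007 F [-0.   0.3  1.4]
shift mm [-8.4  0.3 86.6] turn deg [-0.12  0.03  0.05]
row: [-0.0105, 0.0004, 0.1083, -0.002, 0.0005, 0.0009] nrows~ 3.0
```

{"name": "step_arm", "arguments": {"rows": [[1,0,0,0.01,0,0,0],[1,0,0,0.02,0,0,0],[1,0,0,0.03,0,0,0],[1,-0.001,0,0.04,0,0,0],[1,-0.003,0,0.05,-0.001,0,0],[1,-0.005,0,0.06,-0.001,0,0],[1,-0.007,0,0.07,-0.001,0,0],[1,-0.009,0,0.08,-0.001,0,0],[1,-0.011,0,0.09,-0.001,0,0],[1,-0.011,0,0.1,-0.001,0,0],[1,-0.011,0,0.107,-0.001,0,0],[1,-0.011,0,0.107,-0.001,0,0]]}}

```text
clock: 39.05
position: [0.5017, 0.2067, 0.0485]
ee_rot: [1.301, 1.146, -1.303]
force: [-0.4, 0.2, 0.5]
width: 0.005
```

```bash
python3 -c "
from h import *
cgoal(0,.085,.05)"
```

```text
now case uv mm -0.1 89.4
t=39.05 pos [0.5017 0.2067 0.0485] w 0.005 F [-0.4  0.2  0.5]
shift mm [-1.5  0.2  4.4] turn deg [-0.14  0.07  0.02]
row: [-0.0018, 0.0002, 0.0055, -0.0023, 0.0011, 0.0003] nrows~ 1.0
```

{"name": "step_arm", "arguments": {"rows": [[1,-0.001,0,0.003,-0.002,0,0],[1,-0.002,0,0.006,-0.002,0,0],[1,-0.002,0,0.008,-0.002,0,0],[1,-0.002,0,0.009,-0.002,0,0],[1,-0.002,0,0.009,-0.002,0,0]]}}

```text
clock: 39.47
position: [0.5008, 0.2026, 0.0499]
ee_rot: [1.298, 1.15, -1.298]
force: [-0.7, 0.7, 0.1]
width: 0.005
```

{"name": "step_arm", "arguments": {"rows": [[1,0,0,0.002,0,0,0],[1,0,0,0.003,0,0,0],[1,0,0,0.004,0,0,0],[1,0,0,0.004,0,0,0]]}}

```text
clock: 39.8
position: [0.5008, 0.2018, 0.0501]
ee_rot: [1.3, 1.152, -1.294]
force: [0.6, 7.2, -3.9]
width: 0.007
```

```bash
python3 look.py w25
python3 - <<'E'
from h import *
cgoal(0,.12,.05)
d=load('w25');P=cloud(d,d['T']);c,s=np.cos(YAW),np.sin(YAW)
q=(P[...,:2]-C)@np.array([[c,-s],[s,c]])*1000
z=P[...,2]*1000
m=(q[...,1]>58)&(q[...,1]<75)&(q[...,0]<55)&(abs(q[...,0])<60)
for h in (30,50,70,90):
    k=m&(abs(z-h)<6); print(h,k.sum(),np.percentile(q[k][:,1],[10,50,90]).round(1))
E
```

```text
now case uv mm -0.5 84.4
t=39.85 pos [0.5008 0.2018 0.0501] w 0.009 F [ 1.3  7.2 -4.3]
shift mm [  0.2   0.6 -35.6] turn deg [ 0.26 -0.2  -0.03]
row: [0.0003, 0.0008, -0.0445, 0.0043, -0.0033, -0.0006] nrows~ 1.0
30 254 [65.7 65.8 66. ]
50 311 [65.5 65.6 65.8]
70 382 [65.2 65.4 65.6]
90 465 [65.  65.2 65.3]
```

View pics/w25.png

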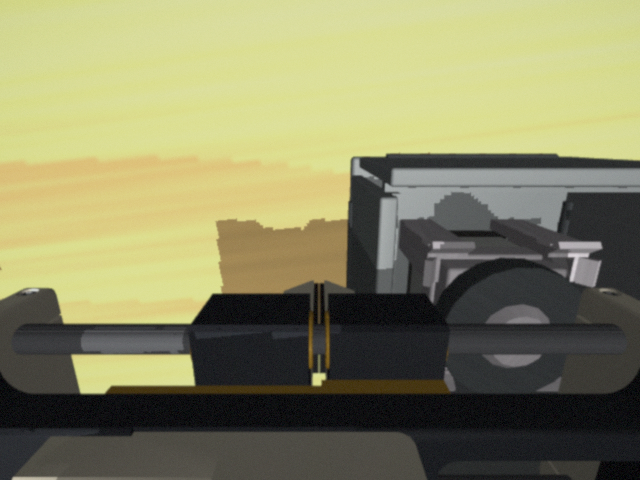

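The left wall is upright: its outer face is at about 65–66 mm at every height, against the stop. I'll back off, rise, and inspect from above.

{"name": "step_arm", "arguments": {"rows": [[1,0,0,-0.01,0,0,0],[1,0,0,-0.03,0,0,0],[1,0,0,-0.05,0,0,0],[1,-0.04,0,-0.05,0,0,0],[1,-0.09,0,-0.05,0,0,0],[1,-0.14,0,-0.05,0,0,0],[1,-0.19,0,-0.05,0,0,0],[1,-0.24,0,-0.05,0,0,0],[1,-0.27,0,-0.05,0,0,0],[1,-0.27,0,-0.05,0,0,0]]}}

```text
clock: 40.68
position: [0.5078, 0.2415, 0.2725]
ee_rot: [1.306, 1.148, -1.288]
force: [-0.4, 1.0, -0.0]
width: 0.005
```

```bash
python3 -c "
from h import *
cgoal(-.02,0,.27)"
```

```text
now case uv mm 1.6 124.6
t=40.68 pos [0.5078 0.2415 0.2725] w 0.005 F [-0.4  1.  -0. ]
shift mm [  1.4 -22.  124.6] turn deg [ 0.2  -0.38 -0.46]
row: [0.0018, -0.0275, 0.1557, 0.0033, -0.0064, -0.0076] nrows~ 4.0
```

{"name": "step_arm", "arguments": {"rows": [[1,0,-0.01,0.04,0,0,0],[1,0,-0.02,0.08,0,0,0],[1,0,-0.027,0.12,0,0,-0.003],[1,0,-0.027,0.155,0.002,-0.004,-0.005],[1,0,-0.027,0.155,0.002,-0.004,-0.005],[1,0,-0.027,0.155,0.002,-0.004,-0.005],[1,0,-0.027,0.155,0.002,-0.004,-0.005],[1,0,-0.027,0.155,0.002,-0.004,-0.005]]}}

```text
clock: 41.35
position: [0.4691, 0.1202, 0.2659]
ee_rot: [1.293, 1.152, -1.303]
force: [-0.3, -0.1, 0.1]
width: 0.006
```

```bash
python3 look.py w26; python3 disc.py w26 .082 .4908 .118
python3 - <<'E'
from h import *
from cell import cams
d=load('w26');P=cloud(d,d['T']);c,s=np.cos(YAW),np.sin(YAW)
q=(P[...,:2]-C)@np.array([[c,-s],[s,c]])*1000
z=P[...,2]*1000
def st(nm,m): print(nm,m.sum(),np.percentile(q[m],[2,98],axis=0).round(1).tolist(),"z",np.median(z[m]).round(1))
t=(z>94)&(z<110)
st("left top",t&(q[...,1]>50)&(q[...,1]<100)&(abs(q[...,0])<55))
st("right top",t&(q[...,1]<-50)&(q[...,1]>-100)&(abs(q[...,0])<55))
st("far top",t&(q[...,0]>60)&(q[...,0]<110)&(abs(q[...,1])<55))
m=(np.hypot(q[...,0],q[...,1])<28)&(z>70)&(z<95)
A=np.c_[q[m],np.ones(m.sum())];print("disc plane",np.linalg.lstsq(A,z[m],rcond=None)[0])
e=cams.get_image('top');np.savez('top5.npz',**e);cv2.imwrite('pics/top5.png',e["pixels"][:,:,::-1])
e=cams.get_image('scene');cv2.imwrite('pics/scene5.png',cv2.resize(e["pixels"][140:340,220:480,::-1],None,fx=3,fy=3))
E
```

```text
((490.2315979003906, 118.98918151855469), (61.9150505065918, 61.96256637573242), 43.44720458984375) ((490.2628479003906, 118.9896011352539), 31.629423141479492)
hub 534 [0.4925 0.1186 0.082 ]
left top 797 [[-51.8, 59.1], [52.8, 65.0]] z 100.4
right top 795 [[-52.2, -64.8], [53.2, -58.8]] z 100.2
far top 839 [[65.2, -52.8], [70.7, 52.4]] z 100.3
disc plane [-8.07133527e-03  6.20527691e-03  8.15510085e+01]
```

View pics/w26.png

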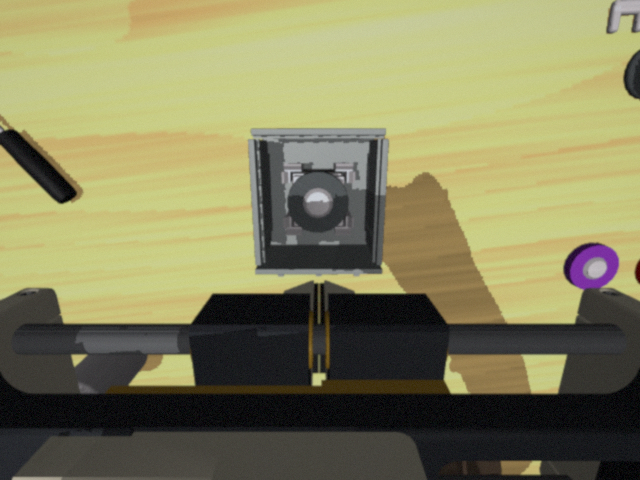

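View pics/scene5.png

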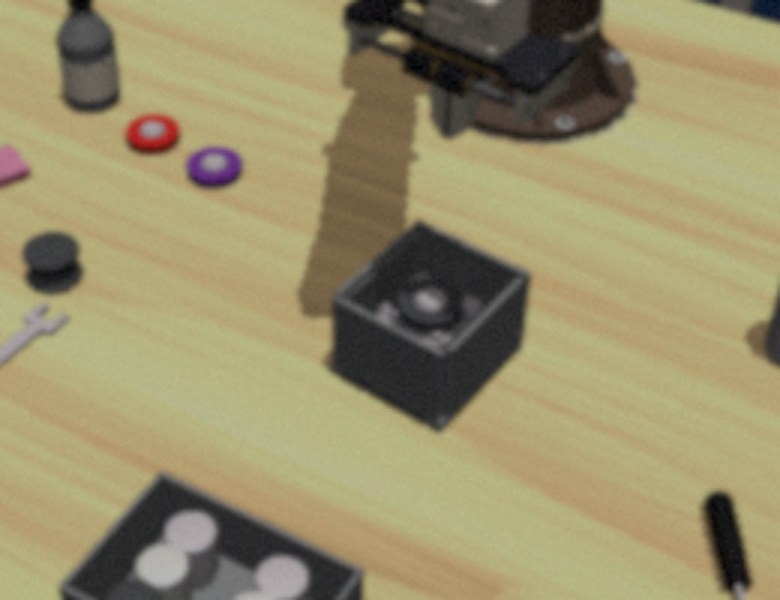

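View pics/top5.png

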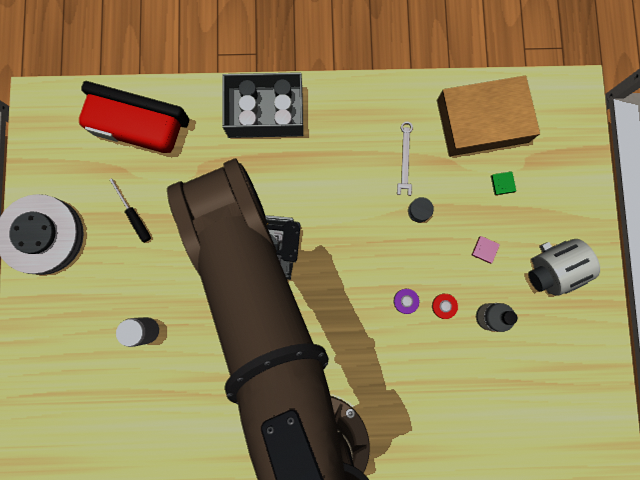

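The case is now a closed open-topped box, all three wall tops at 100 mm and their edges vertical above the hinges. The disc is flat (tilt about 0.01 rad) and centred within about 1 mm. The bystanders haven't moved, and the arm is clear, so I'll hand in.

```bash
python3 -c "
from cell import arm
print(arm.sign_off())"
```

```text
the job is handed in; nothing more can be done
None
```

I packed the body, both steel spacers on the bench and the dark disc into the pocket, then folded the far, right and left walls up to their stops. I handed the job in at about 41 s of the 210 s allowed.

- **Stack:** In the last checks the disc was level (about 0.01 rad) and within about 1.5 mm of the pocket centre. Its top was 81.6 mm above the bench, against 82 mm expected for the body, two spacers and disc. I checked the body and spacers only as each was placed; they looked square, but I did not measure their angles there.
- **Walls:** All three wall tops were at about 100 mm, with their outer edges directly above the hinge lines.
- **Bystanders:** The pulley, bottle, can, wrench and driver look unmoved in the top view, and so do the coloured look-alikes. The arm was clear of everything.
- **Disagreements:** The top and wrist cameras differed by 1.5–3 mm on positions, so I used the wrist camera for placing. The disc was knocked about 5 cm aside during the run; I found it again before picking it up.

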